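# Seat the dust cap on an extraction-arm joint

### The arm

A 6-joint arm with a two-finger parallel gripper is mounted at the origin on the work surface. World frame = base frame: x ahead of the robot, y to its left, z up, the work surface at z = 0. Lengths are in m, angles in rad, forces in N, time in s.
With the tool pointing down it reaches from about 0.375 to 0.975 m from the base axis. Payload 3.8 kg.
Tool frame: the origin (TCP) lies at the very end of the fingers, on their centre line; the grasp point (between the pads) lies 19 mm behind it; z points along the fingers, y is the direction in which the jaws open and shut (so a half turn about z gives the same grasp; the last joint's range is limited). The gripper opens to 85 mm and grips with 20 to 120 N. Pads are 22 mm wide; open, the fingers measure 114 mm over their backs; the gripper's body (76 mm by 85 mm) begins 54 mm behind the grasp point. The pads swing forward as they close: fully open they stand 13 mm farther back than shut.
Start: joints at [-1.273, 0.264, 1.604, -0, 1.274, -0.037], TCP at [0.222, -0.638, 0.231] pointing down, gripper open.
Joint ranges: [-2.63, 2.63], [-0.94, 2.18], [0.31, 2.57], [-1.31, 4.45], [0, 2.66], [-2.55, 2.55]. Speed limits (rad/s): [2.57, 2.57, 3.14, 3.14, 3.14, 3.14].

### API

Orientations are given as a unit quaternion [x, y, z, w].
In Python, from station import readout, imaging, workorder, spotter gives the robot as it stands.
- The arm moves only by the tool move_arm, never from a script. Its argument "commands" is a list of rows, each an object with "delta_pos": the shift along the tool's x, y, z in units of 25 mm (1.0 is 25 mm), a list of three; "angular": the turn, a rotation vector about the tool's x, y, z in units of 6 degrees (1.0 is 6 degrees), a list of three; "hand": the finger opening in mm, from 0 to 85.4. In form: [{"delta_pos": [tx, ty, tz], "angular": [ax, ay, az], "hand": hand}, ...]. A call has 1 to 20 rows; each row shifts and turns the commanded pose from where the row before left it, along the tool's axes as they then stand; what a row does not reach is not made up. A row lasts 1/10 s, in which the tool goes at most 50 mm and 8.59 degrees, less where a joint would pass 70% of its speed; a pose out of reach is approached as far as the arm can. A call is refused whole if a number of a shift passes 1 or a number of a turn 1, either way. A call with a gripper value outside its range is refused whole. The fingers move at their own pace and stop on an object; "force" is the grip in N (left out, the last holds). Time passes only in rows, so rows that do not move let the fingers close. It gives the time, the measured TCP pose, the force and the opening at its end, in the units of the state.
- readout.get_obs(): the state, without advancing time (a new reading comes with each control period).
- imaging.capture(name): name is "side" or "top" or "wrist"; returns the picture (480x640x3 uint8, red, green, blue); there is no depth.
- imaging.camera_params(name): a dict with "camera_matrix" (3x3 intrinsics, pixels), "R" (3x3) and "t" (3): a world point X has camera coordinates R X + t; the wrist camera has in their place "mount" (4x4, takes a point from camera to tool coordinates, whose origin is the TCP and whose axes are the flange's). Camera axes: x right, y down, z forward; pixel columns grow to the right and rows downward; lengths in m; the calibration is good to about 2 mm. A picture is of the moment at which its call begins: read the wrist's pose just before it. camera_params takes no time and is no camera call.
- workorder.sign_off(): hands the job in, once; it reports no verdict.
Trained networks look in the newest picture that a camera, given by its name, has taken for a name from the list of things; names that differ only in an ending like _2 or _b are one class to them, and where a whole thing is asked for, a point or a joint stands for the part that bears it (a point fixed in the world has none). Each returns a list of dicts, best first, with "conf" (0 to 1); they miss things now and then, are a little off and sometimes report something else, mostly with a low value. They report only what shows in the picture. A call takes as long as a camera call. They do not tell look-alikes from the thing itself.
- spotter.boxes_of(camera, target): "uv" ([column, row] in pixels, amid what is visible of it).
- spotter.regions_of(camera, target): "mask" (480x640 bool, what is visible of it) and "uv" ([column, row] in pixels, amid what is visible of it).
The state is a dict: "time_s": time; "joint_pos": joint angles; "joint_velocities": joint speeds; "tau": joint torques, N m; "position": TCP position; "eef_rot": TCP orientation; "contact_force": force on the tool from outside, world axes, zero at the start; "torque": the same for the moment, N m; "gripper_width": opening from 0.0 (shut) to 1.0 (fully open).
Only numpy, scipy, OpenCV 4.12 (cv2) and the standard library are available. Lean on these libraries where they do the work, as an engineer would, in place of code of your own. Each camera call takes 0.05 s, during which the arm holds its last target.

### The job

Refit the blue dust cap on the bearing housing of the extraction-arm elbow that lies on the foam: start it upright in the bore and let go of it, then set the cap driver over it and press it squarely fully home until it clicks, bedding it down firmly with about 20 N (never over 30 N, or the cap cracks). Use the driver, not the fingers, for the pressing; drop nothing, stand the driver back in the tray when you are done, and leave the plaster relief, the jar and the ultraviolet torch alone.

Things in the scene. Friction and masses are not known exactly. Their poses are not given: they have to be found in the camera images.
- cap: Loose blue plastic dust cap, round, 56 mm tall, 60 g. Origin at the centre of its foot, z up its axis. From the foot: pilot 34.4 mm in diameter to z = 20 mm (first 3 mm tapered from 28.4); cone widening to the 40 mm snap bead at z = 26-27 mm; 35 mm groove to z = 32 mm; flange 52 mm in diameter, z = 32-36 mm; raised cup, z = 36-56 mm. Starts standing on its foot on the tray floor.
- cap_flange (a point): Centre of the underside of the cap's 4 mm thick flange, on the axis 32 mm above the cap's origin; axes as the cap's. Fully home, it is on bore_rim.
- cap_cup (a point): On the cap's axis in the middle of the straight sides of its raised cup, 43 mm above the cap's origin: where to grip it. The cup is 28 mm in diameter, its straight sides run from 7 mm below to 6 mm above this point (the flange's top is 7 mm below), its top is 13 mm above.
- elbow: Elbow joint of a bench-top fume extraction arm: bearing housing 76 mm in diameter, 60 mm tall, grey with a black bore, axis upright; two 49 mm aluminium tubes lie to the sides, lower than its rim (one along its +x, one 100 degrees left of that). Origin at the centre of the housing's underside. It lies on 30 mm of soft foam: pressed, it gives straight down by some millimetres, and returns. It cannot tip or slide.
- bore_rim (a point): Centre of the bore's mouth in the housing's flat top rim, 60 mm above the elbow's origin (90 mm above the bench), z up. The bore is 43 mm in diameter for the first 13 mm, 36.4 mm below that, 40 mm deep in all. A cap that is let go in it rests with its cone on the catches, its flange about 9 mm above the rim.
- catches (a point): On the bore's axis 2.3 mm below the rim, at the level of four sprung steel wire catches that stand into the bore, 35.8 mm between opposite ones. A cap pushed in squarely spreads them with its bead, which takes 10 to 17 N; then it clicks past, the force drops and the flange lands on the rim. Pushed less, it springs back up.
- driver: Cap driver, a loose hand tool 104 mm tall, 0.22 kg. Origin at the centre of its open foot, z up its axis. Aluminium sleeve 47 mm in diameter to z = 42 mm, with a recess 36 mm wide and 28 mm deep in the foot that slips over the cap's cup, so that the foot pushes on the flange; above, a round black handle 26 mm in diameter, z = 48-104 mm. Starts standing on the tray floor.
- tray: Steel tray 160 mm (its x) by 250 mm (its y), fixed to the bench, floor 3 mm thick, rim 12 mm tall. Origin at the centre of its underside. The cap and the driver stand in it about 130 mm apart along its y, in either order.
- relief: Bystander: cream plaster relief tile, 110 x 150 mm and about 27 mm tall, lying flat. Origin at the centre of its underside.
- jar: Bystander: amber glass jar with a grey lid, 68 mm in diameter, 90 mm tall. Origin at the centre of its foot.
- uv_torch: Bystander: black ultraviolet inspection torch lying along its x, 130 mm long, 36 mm in diameter at the head (+x end). Origin on the bench under its middle.
Things that resemble listed ones, but are neither listed nor needed, are in the scene too. What is shaped like the driver but pink, red or yellow is not meant.

How it is judged:
By the outcome, as a careful person would: the job done as asked, in the order asked, and still so for the second after the job is handed in, with the robot touching nothing.
It also fails if it takes over 72 s, if anything falls off the work surface, if the arm or the gripper's body presses on something with over 40 N, if the wrist force passes 120 N, or if a joint passes its speed limit or range.

## Working session

There is one attempt and no reset: what is moved stays moved. The work goes in short steps, Python scripts to look and compute and a tool call to move; the robot and the scene stay as the last step left them, time stands still between calls to the robot, and variables do not carry over. Pictures are saved under pics/ and viewed, and the job is handed in when it is done.

Besides the shell and the picture viewer there is one more tool, called after ">>>" as a command line: name --argument value ..., lists and objects as JSON in quotes. move_arm: Moves the arm, as the interface text tells. Its arguments: {"type":"object","properties":{"commands":{"type":"array"},"force":{"type":"number"}},"required":["commands"]}

```bash
ls; mkdir -p pics; python3 - <<'E'
from station import readout, imaging, workorder, spotter
import cv2
print(readout.get_obs())
for n in ["side","top","wrist"]:
    im=imaging.capture(n); cv2.imwrite(f"pics/{n}0.png",im[:,:,::-1]); print(n,imaging.camera_params(n))
    if n!="wrist":
        for t in ["cap","driver","elbow","tray","jar","uv_torch","relief","bore_rim"]:
            print(n,t,[(round(d["conf"],2),[round(float(x),1) for x in d["uv"]]) for d in spotter.boxes_of(n,t)])
print(readout.get_obs()["time_s"])
E
```

```text
pics
{'time_s': 0.0, 'joint_pos': array([-1.27290723e+00,  2.64754187e-01,  1.60537970e+00,  2.70970716e-05,
        1.27372050e+00, -3.68786110e-02]), 'joint_velocities': array([ 6.46409966e-05, -8.42225732e-04,  3.76758206e-04,  1.82525551e-05,
       -1.09327288e-03,  1.43378081e-04]), 'tau': array([-9.09243863e-04, -5.15114665e+01, -3.67314935e+01, -7.28397549e-05,
        1.28895842e-02,  1.90497111e-06]), 'position': array([ 0.22157397, -0.63681287,  0.22995827]), 'eef_rot': array([ 9.86024032e-01,  1.66599310e-01, -1.34324547e-04, -1.12293185e-03]), 'contact_force': array([ 1.77996331, -0.68404636,  0.00472423]), 'torque': array([ 0.01863658,  0.00634405, -0.01570086]), 'gripper_width': 1.001912057440589}
side {'camera_matrix': array([[519.45751739,   0.        , 317.71139329],
       [  0.        , 519.45751739, 244.42818911],
       [  0.        ,   0.        ,   1.        ]]), 'R': array([[-0.88557773, -0.46406758,  0.01983358],
       [-0.25397781,  0.44802971, -0.85718414],
       [ 0.38890533, -0.76414047, -0.514628  ]]), 't': array([0.42400449, 0.28674095, 0.85997838])}
[... 958 characters left out ...]
p jar [(0.78, [501.0, 236.8])]
top uv_torch [(0.6, [272.8, 142.8])]
top relief [(0.86, [359.2, 151.8]), (0.54, [345.1, 284.1])]
top bore_rim [(0.58, [120.5, 227.2])]
wrist {'camera_matrix': array([[331.97622542,   0.        , 316.14487306],
       [  0.        , 331.97622542, 237.37118446],
       [  0.        ,   0.        ,   1.        ]]), 'mount': array([[ 7.69919134e-05, -9.60780897e-01, -2.77308606e-01,
         7.13833963e-02],
       [ 9.99999184e-01, -2.79706576e-04,  1.24672866e-03,
        -2.82688666e-04],
       [-1.27539812e-03, -2.77308475e-01,  9.60780091e-01,
        -1.42206645e-01],
       [ 0.00000000e+00,  0.00000000e+00,  0.00000000e+00,
         1.00000000e+00]])}
0.95
```

View pics/side0.png

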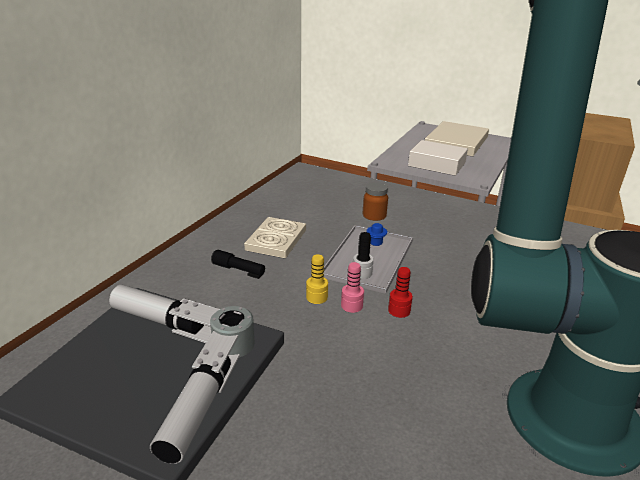

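View pics/top0.png

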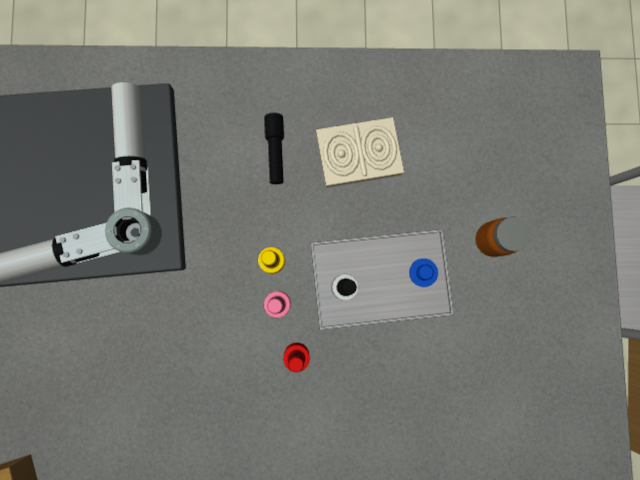

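View pics/wrist0.png

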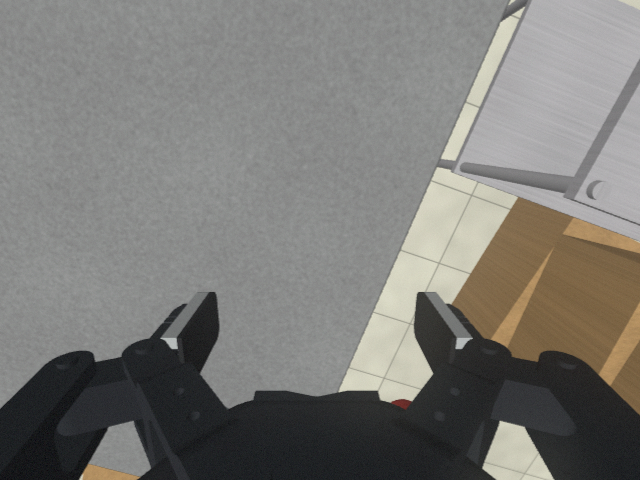

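The things shaped like the driver are:
- black handle with aluminium sleeve: top (344,287), side (364,257), standing in the tray
- yellow: top (270,260)
- pink: top (277,304)
- red: top (296,357)

The black and aluminium one in the tray fits the description. I'll confirm it in enlarged crops and pick out the features there.

```bash
python3 - <<'E'
import cv2,numpy as np
s=cv2.imread("pics/side0.png");t=cv2.imread("pics/top0.png")
f=lambda im,x,y,w,h,k:cv2.resize(im[y:y+h,x:x+w],(w*k,h*k),interpolation=cv2.INTER_CUBIC)
a=f(t,300,230,160,100,5);cv2.imwrite("pics/c1.png",a)
b=f(s,325,210,100,90,6);cv2.imwrite("pics/c2.png",b)
c=np.hstack([f(t,95,195,65,70,6),f(s,200,290,65,70,6)]);cv2.imwrite("pics/c3.png",c)
E
```

```text
(no output)
```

View pics/c1.png

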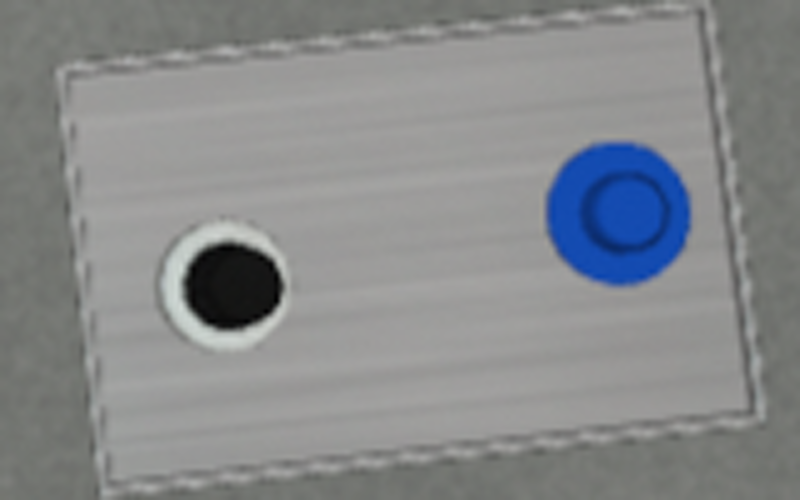

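View pics/c2.png

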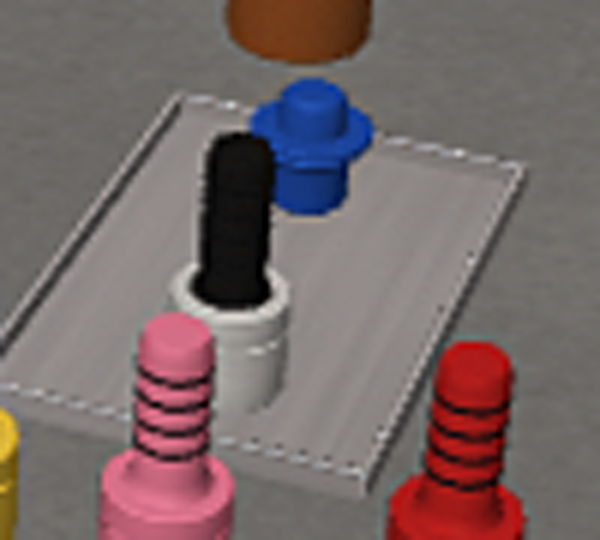

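View pics/c3.png

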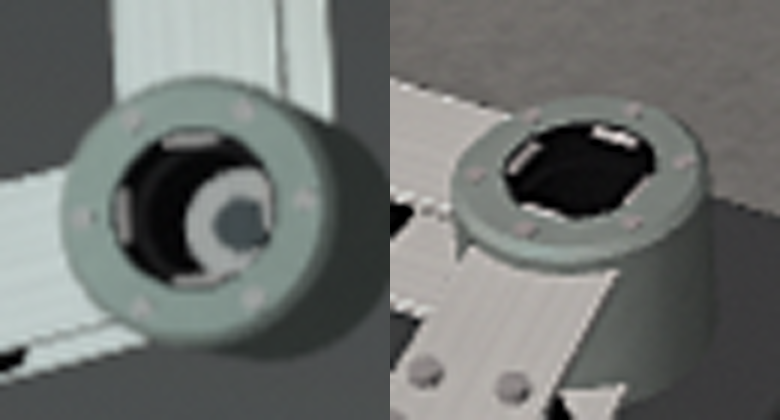

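The crops confirm the driver (white sleeve, black handle, in the tray). They also show the blue cap and the bore with its four catches. Next I triangulate.

```bash
cat > h.py <<'E'
import numpy as np, cv2
from station import readout, imaging, workorder, spotter
from scipy.spatial.transform import Rotation as Ro
def ray(cam,uv,obs=None):
    p=imaging.camera_params(cam);K=p["camera_matrix"]
    d=np.linalg.solve(K,[uv[0],uv[1],1])
    if cam=="wrist":
        M=np.array(p["mount"]);R=Ro.from_quat(obs["eef_rot"]).as_matrix()
        return np.array(obs["position"])+R@M[:3,3],R@(M[:3,:3]@d)
    R=np.array(p["R"]);t=np.array(p["t"])
    return -R.T@t,R.T@d
def tri(rays):
    A=np.zeros((3,3));b=np.zeros(3)
    for o,d in rays:
        d=d/np.linalg.norm(d);P=np.eye(3)-np.outer(d,d);A+=P;b+=P@o
    x=np.linalg.solve(A,b)
    return x,[np.linalg.norm(np.cross(x-o,d/np.linalg.norm(d))) for o,d in rays]
def atz(o,d,z): return o+d*(z-o[2])/d[2]
def proj(cam,X,obs=None):
    p=imaging.camera_params(cam);K=p["camera_matrix"]
    if cam=="wrist":
        M=np.array(p["mount"]);R=Ro.from_quat(obs["eef_rot"]).as_matrix()
        c=M[:3,:3].T@(R.T@(np.array(X)-obs["position"])-M[:3,3])
    else: c=np.array(p["R"])@X+p["t"]
    u=K@c;return u[:2]/u[2]
E
python3 - <<'E'
from h import *
np.set_printoptions(precision=4,suppress=True)
for n,a,b,z in [("flange top",(423.7,272.6),(377,231.7),.039),("cup top",(426,272.4),(377.8,225.5),.059),("sleeve top",(345,287.2),(363.5,259.3),.045),("bore rim",(127.3,229.7),(231.7,318.3),.09)]:
    r=[ray("top",a),ray("side",b)];x,e=tri(r);print(n,x,e,"top@z",atz(*r[0],z),"side@z",atz(*r[1],z),"reach",np.hypot(*x[:2]))
o=readout.get_obs();print(Ro.from_quat(o["eef_rot"]).as_matrix())
for uv in [(312,244),(327,326),(441,231),(451,313)]: print(atz(*ray("top",uv),.012))
E
```

```text
flange top [ 0.5002 -0.3621  0.0346] [np.float64(0.00016651704433419347), np.float64(0.0001665170443341276)] top@z [ 0.5003 -0.3608  0.039 ] side@z [ 0.4974 -0.3547  0.039 ] reach 0.6175244362309534
cup top [ 0.4997 -0.3613  0.053 ] [np.float64(0.0005388668724047867), np.float64(0.0005388668724048791)] top@z [ 0.5    -0.3594  0.059 ] side@z [ 0.4955 -0.3512  0.059 ] reach 0.6166036878185134
sleeve top [ 0.4755 -0.2177  0.0401] [np.float64(0.00022193712742388474), np.float64(0.0002219371274237895)] top@z [ 0.4757 -0.2172  0.045 ] side@z [ 0.4725 -0.2105  0.045 ] reach 0.523001019457301
bore rim [0.5755 0.1491 0.0886] [np.float64(5.419878026336975e-05), np.float64(5.419878026341953e-05)] top@z [0.5754 0.1486 0.09  ] side@z [0.5744 0.1505 0.09  ] reach 0.5945031522554155
[[ 0.9445  0.3286  0.    ]
 [ 0.3286 -0.9445 -0.0001]
 [ 0.      0.0001 -1.    ]]
[ 0.5563 -0.1602  0.012 ]
[ 0.4054 -0.1861  0.012 ]
[ 0.579 -0.404  0.012]
[ 0.4256 -0.4169  0.012 ]
```

>>> move_arm --commands '[{"delta_pos": [0.943, -0.451, 0.1], "angular": [0, 0, 0], "hand": 85}, {"delta_pos": [0.943, -0.451, 0.1], "angular": [0, 0, 0], "hand": 85}, {"delta_pos": [0.943, -0.451, 0.1], "angular": [0, 0, 0], "hand": 85}, {"delta_pos": [0.943, -0.451, 0.1], "angular": [0, 0, 0], "hand": 85}, {"delta_pos": [0.943, -0.451, 0.1], "angular": [0, 0, 0], "hand": 85}, {"delta_pos": [0.943, -0.451, 0.1], "angular": [0, 0, 0], "hand": 85}, {"delta_pos": [0.943, -0.451, 0.1], "angular": [0, 0, 0], "hand": 85}, {"delta_pos": [0.943, -0.451, 0.1], "angular": [0, 0, 0], "hand": 85}, {"delta_pos": [0.943, -0.451, 0.1], "angular": [0, 0, 0], "hand": 85}, {"delta_pos": [0.943, -0.451, 0.1], "angular": [0, 0, 0], "hand": 85}, {"delta_pos": [0.943, -0.451, 0.1], "angular": [0, 0, 0], "hand": 85}, {"delta_pos": [0.943, -0.451, 0.1], "angular": [0, 0, 0], "hand": 85}, {"delta_pos": [0.943, -0.451, 0.1], "angular": [0, 0, 0], "hand": 85}, {"delta_pos": [0.943, -0.451, 0.1], "angular": [0, 0, 0], "hand": 85}, {"delta_pos": [0.943, -0.451, 0.1], "angular": [0, 0, 0], "hand": 85}, {"delta_pos": [0, 0, 0], "angular": [0, 0, 0], "hand": 50}, {"delta_pos": [0, 0, 0], "angular": [0, 0, 0], "hand": 50}, {"delta_pos": [0, 0, 0], "angular": [0, 0, 0], "hand": 50}]' --force 40

```text
time_s: 2.75
position: [0.4997, -0.3622, 0.1939]
eef_rot: [0.986, 0.166, -0.0, 0.0]
contact_force: [0.4, -1.3, -0.2]
gripper_width: 0.586
```

```bash
python3 - <<'E'
from h import *
np.set_printoptions(precision=4,suppress=True)
o=readout.get_obs();im=imaging.capture("wrist");cv2.imwrite("pics/w1.png",im[:,:,::-1])
print(o["position"],o["contact_force"],o["gripper_width"],o["time_s"])
for n,X in [("cup top",(.4998,-.361,.059)),("sleeve",(.4755,-.2177,.045))]: print(n,proj("wrist",np.array(X),o))
for t in ["cap","driver"]:
    for d in spotter.regions_of("wrist",t): print(t,d["conf"],d["uv"])
import pickle;pickle.dump(o,open("o1.pkl","wb"))
E
```

```text
[ 0.4997 -0.3622  0.1939] [ 0.3625 -1.2782 -0.2405] 0.5860678854816568 2.75
cup top [314.723  227.2128]
sleeve [152.003  196.8201]
cap 0.57 [318.4, 220.9]
driver 0.76 [31.3, 90.0]
driver 0.71 [29.1, 176.6]
driver 0.58 [44.6, 280.4]
driver 0.38 [312.7, 219.0]
```

View pics/w1.png

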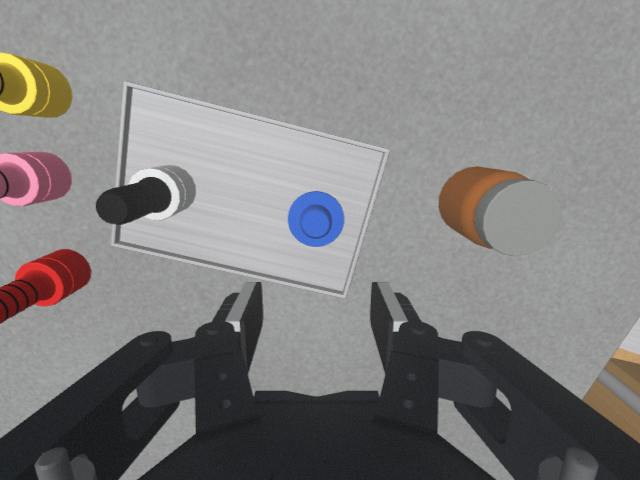

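The wrist picture shows the cap flange near (316,219) with its cup at about (316,222), and the driver's handle top near (115,207). I'll fit the ellipses accurately.

```bash
cat >> h.py <<'E'
def ell(mask):
    cs,_=cv2.findContours(mask.astype(np.uint8),cv2.RETR_EXTERNAL,cv2.CHAIN_APPROX_NONE)
    c=max(cs,key=cv2.contourArea);return cv2.fitEllipse(cv2.convexHull(c))
E
python3 - <<'E'
from h import *
import pickle;o=pickle.load(open("o1.pkl","rb"))
np.set_printoptions(precision=4,suppress=True)
im=cv2.imread("pics/w1.png").astype(int)
b=(im[:,:,0]-im[:,:,2]>60)
e=ell(b);print("flange",e,atz(*ray("wrist",e[0],o),.039))
t=cv2.imread("pics/top0.png").astype(int);bt=(t[:,:,0]-t[:,:,2]>60);et=ell(bt);print("top",et, tri([ray("top",et[0]),ray("wrist",e[0],o)]))
x0,y0=280,185;c=cv2.imread("pics/w1.png")[y0:y0+70,x0:x0+75];cv2.imwrite("pics/c4.png",cv2.resize(c,None,fx=8,fy=8,interpolation=cv2.INTER_CUBIC))
# sleeve/handle
c=cv2.imread("pics/w1.png")[155:235,85:205];cv2.imwrite("pics/c5.png",cv2.resize(c,None,fx=6,fy=6,interpolation=cv2.INTER_CUBIC))
E
```

```text
flange ((315.4552001953125, 218.63201904296875), (55.29169845581055, 55.9526481628418), 97.5648422241211) [ 0.5028 -0.3606  0.039 ]
top ((423.2509765625, 272.20159912109375), (28.28367805480957, 28.602108001708984), 128.04417419433594) (array([ 0.5014, -0.3613,  0.0333]), [np.float64(0.000350042103739009), np.float64(0.00035004210373903934)])
```

View pics/c4.png

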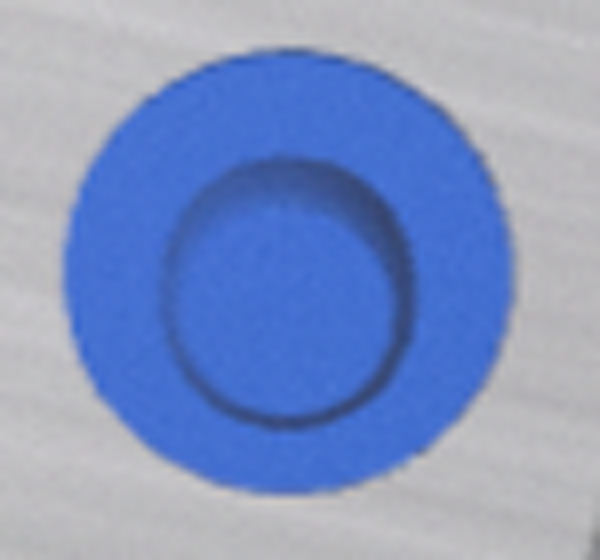

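View pics/c5.png

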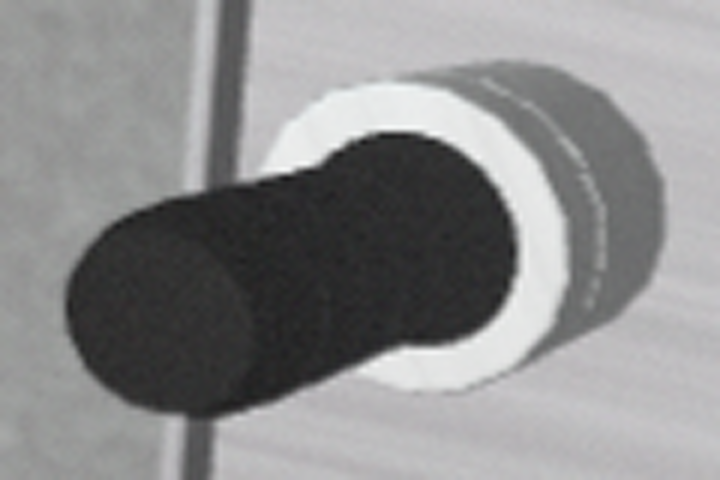

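>>> move_arm --commands '[{"delta_pos": [0.1, -0.03, 0.8], "angular": [0, 0, 0], "hand": 50}, {"delta_pos": [0, 0, 0.9], "angular": [0, 0, 0], "hand": 50}, {"delta_pos": [0, 0, 0.9], "angular": [0, 0, 0], "hand": 50}, {"delta_pos": [0, 0, 0.9], "angular": [0, 0, 0], "hand": 50}, {"delta_pos": [0, 0, 0.86], "angular": [0, 0, 0], "hand": 50}, {"delta_pos": [0, 0, 0], "angular": [0, 0, 0], "hand": 50}, {"delta_pos": [0, 0, 0], "angular": [0, 0, 0], "hand": 50}]'

```text
time_s: 3.6
position: [0.5018, -0.3604, 0.0847]
eef_rot: [0.986, 0.166, -0.0, -0.0]
contact_force: [0.3, -0.6, 0.4]
gripper_width: 0.588
```

```bash
python3 - <<'E'
from h import *
import pickle;o1=pickle.load(open("o1.pkl","rb"))
np.set_printoptions(precision=4,suppress=True)
o=readout.get_obs();im=imaging.capture("wrist");cv2.imwrite("pics/w2.png",im[:,:,::-1])
pickle.dump(o,open("o2.pkl","wb"))
print(o["position"],o["gripper_width"],o["contact_force"])
im=im.astype(int);e=ell(im[:,:,2]-im[:,:,0]>60);r=ray("wrist",e[0],o);r1=ray("wrist",(315.46,218.63),o1);print(e,atz(*r,.039),tri([r1,r]),tri([r1,r,ray("top",(423.5,272.4))]))
print("cup top w1",atz(*ray("wrist",(315.6,223.1),o1),.059))
s=ray("wrist",(154.2,194.5),o1);print("sleeve",atz(*s,.045),tri([s,ray("top",(345,287.2))]), "handle",atz(*ray("wrist",(111.7,208.7),o1),.107))
E
```

```text
[ 0.5018 -0.3604  0.0847] 0.5883951503364004 [ 0.3343 -0.5585  0.4055]
((316.8822937011719, 262.3024597167969), (81.35545349121094, 85.14581298828125), 90.91577911376953) [ 0.5033 -0.3603  0.039 ] (array([ 0.5019, -0.3608,  0.035 ]), [np.float64(8.48962200783265e-05), np.float64(8.489622007830287e-05)]) (array([ 0.5012, -0.3613,  0.0333]), [np.float64(0.000477670929724447), np.float64(0.0003738595589812504), np.float64(0.000800590462152574)])
cup top w1 [ 0.5035 -0.3605  0.059 ]
sleeve [ 0.4782 -0.2191  0.045 ] (array([ 0.4762, -0.2174,  0.0401]), [np.float64(0.0005402700912808433), np.float64(0.0005402700912809485)]) handle [ 0.4775 -0.2184  0.107 ]
```

View pics/w2.png

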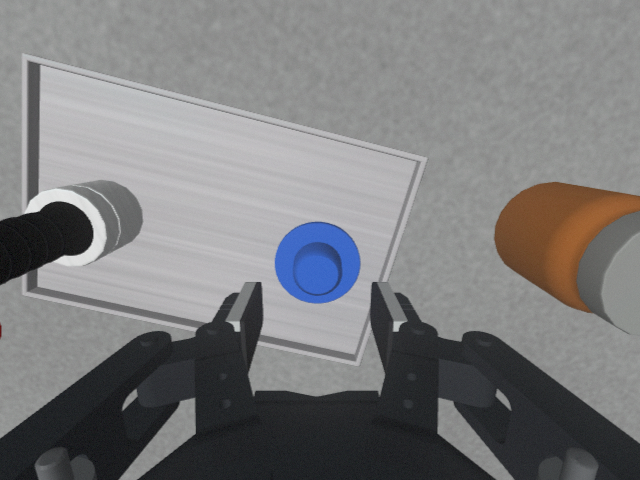

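>>> move_arm --commands '[{"delta_pos": [0, 0, 0.6], "angular": [0, 0, 0], "hand": 50}, {"delta_pos": [0, 0, 0.6], "angular": [0, 0, 0], "hand": 50}, {"delta_pos": [0, 0, 0.49], "angular": [0, 0, 0], "hand": 50}, {"delta_pos": [0, 0, 0], "angular": [0, 0, 0], "hand": 50}]'

```text
time_s: 4.05
position: [0.5003, -0.3585, 0.0394]
eef_rot: [0.986, 0.167, -0.002, -0.002]
contact_force: [-1.3, -0.1, 0.1]
gripper_width: 0.584
```

>>> move_arm --commands '[{"delta_pos": [0, 0, 0], "angular": [0, 0, 0], "hand": 20}, {"delta_pos": [0, 0, 0], "angular": [0, 0, 0], "hand": 20}, {"delta_pos": [0, 0, 0], "angular": [0, 0, 0], "hand": 20}, {"delta_pos": [0, 0, 0], "angular": [0, 0, 0], "hand": 20}, {"delta_pos": [0, 0, 0], "angular": [0, 0, 0], "hand": 20}, {"delta_pos": [0, 0, 0], "angular": [0, 0, 0], "hand": 20}]' --force 40

```text
time_s: 4.65
position: [0.5024, -0.3601, 0.0428]
eef_rot: [0.986, 0.167, 0.0, 0.0]
contact_force: [-0.4, -0.2, 0.0]
gripper_width: 0.308
```

```bash
python3 - <<'E'
from h import *
o=readout.get_obs();print(o["gripper_width"],o["contact_force"],o["position"])
for c in ["wrist","side"]:
    im=imaging.capture(c);cv2.imwrite(f"pics/{c}3.png",im[:,:,::-1])
c=cv2.imread("pics/side3.png")[150:300,300:450];w=cv2.imread("pics/wrist3.png")[200:350,220:420]
cv2.imwrite("pics/c6.png",np.hstack([cv2.resize(c,None,fx=2.2,fy=2.2),cv2.resize(w,None,fx=2.2,fy=2.2)]))
E
```

```text
0.30814710392738126 [-0.3623579  -0.2047718   0.02705757] [ 0.50240541 -0.36014721  0.04276376]
```

View pics/c6.png

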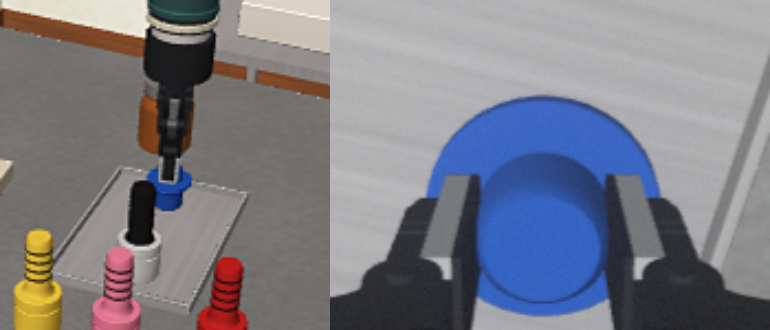

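Cap gripped (0.308 opening ≈ 26 mm) with no force on the flange. I lift it and carry it to a spot where the wrist camera can see the bore.

>>> move_arm --commands '[{"delta_pos": [0, 0, -0.3], "angular": [0, 0, 0], "hand": 20}, {"delta_pos": [0, 0, -0.7], "angular": [0, 0, 0], "hand": 20}, {"delta_pos": [0, 0, -1], "angular": [0, 0, 0], "hand": 20}, {"delta_pos": [0, 0, -1], "angular": [0, 0, 0], "hand": 20}, {"delta_pos": [0, 0, -1], "angular": [0, 0, 0], "hand": 20}, {"delta_pos": [0, -0.3, -1], "angular": [0, 0, 0], "hand": 20}, {"delta_pos": [0.3, -0.7, -0.8], "angular": [0, 0, 0], "hand": 20}, {"delta_pos": [0.5, -0.9, -0.4], "angular": [0, 0, 0], "hand": 20}, {"delta_pos": [0.5, -0.9, 0], "angular": [0, 0, 0], "hand": 20}, {"delta_pos": [0.5, -0.9, 0], "angular": [0, 0, 0], "hand": 20}, {"delta_pos": [0.5, -0.9, 0], "angular": [0, 0, 0], "hand": 20}, {"delta_pos": [0.5, -0.9, 0], "angular": [0, 0, 0], "hand": 20}, {"delta_pos": [0.5, -0.9, 0], "angular": [0, 0, 0], "hand": 20}, {"delta_pos": [0.5, -0.9, 0], "angular": [0, 0, 0], "hand": 20}, {"delta_pos": [0.5, -0.9, 0], "angular": [0, 0, 0], "hand": 20}, {"delta_pos": [0.5, -0.9, 0], "angular": [0, 0, 0], "hand": 20}, {"delta_pos": [0.5, -0.9, 0], "angular": [0, 0, 0], "hand": 20}, {"delta_pos": [0.5, -0.9, 0], "angular": [0, 0, 0], "hand": 20}, {"delta_pos": [0.5, -0.9, 0], "angular": [0, 0, 0], "hand": 20}, {"delta_pos": [0.36, -0.9, 0], "angular": [0, 0, 0], "hand": 20}]'

```text
time_s: 6.75
position: [0.5556, -0.0044, 0.1982]
eef_rot: [0.986, 0.167, 0.0, 0.0]
contact_force: [-0.1, -0.8, -0.3]
gripper_width: 0.308
```

>>> move_arm --commands '[{"delta_pos": [0, -0.9, 0], "angular": [0, 0, 0], "hand": 20}, {"delta_pos": [0, -0.9, 0], "angular": [0, 0, 0], "hand": 20}, {"delta_pos": [0, -0.9, 0], "angular": [0, 0, 0], "hand": 20}, {"delta_pos": [0, -0.9, 0], "angular": [0, 0, 0], "hand": 20}, {"delta_pos": [0, -0.7, 0], "angular": [0, 0, 0], "hand": 20}, {"delta_pos": [0, -0.35, 0], "angular": [0, 0, 0], "hand": 20}, {"delta_pos": [0, 0, 0], "angular": [0, 0, 0], "hand": 20}, {"delta_pos": [0, 0, 0], "angular": [0, 0, 0], "hand": 20}, {"delta_pos": [0, 0, 0], "angular": [0, 0, 0], "hand": 20}]'

```text
time_s: 7.65
position: [0.5174, 0.1036, 0.1977]
eef_rot: [0.986, 0.166, 0.0, 0.0]
contact_force: [0.4, -0.0, -0.2]
gripper_width: 0.308
```

```bash
python3 - <<'E'
from h import *
import pickle
o=readout.get_obs();im=imaging.capture("wrist");cv2.imwrite("pics/w4.png",im[:,:,::-1]);pickle.dump(o,open("o4.pkl","wb"))
print(o["position"],o["eef_rot"],o["contact_force"],o["gripper_width"],o["time_s"],o["joint_pos"])
print(proj("wrist",np.array([.5755,.149,.09]),o))
E
```

```text
[0.5173799  0.10360392 0.19766049] [9.86077044e-01 1.66288948e-01 1.19356757e-04 1.84363470e-04] [ 0.36984646 -0.00486465 -0.22113978] 0.3084202180998367 7.65 [ 1.50666149e-01  8.99873254e-03  1.95535801e+00 -3.94997729e-04
  1.17699121e+00  1.38748395e+00]
[283.14738616 143.86229036]
```

View pics/w4.png

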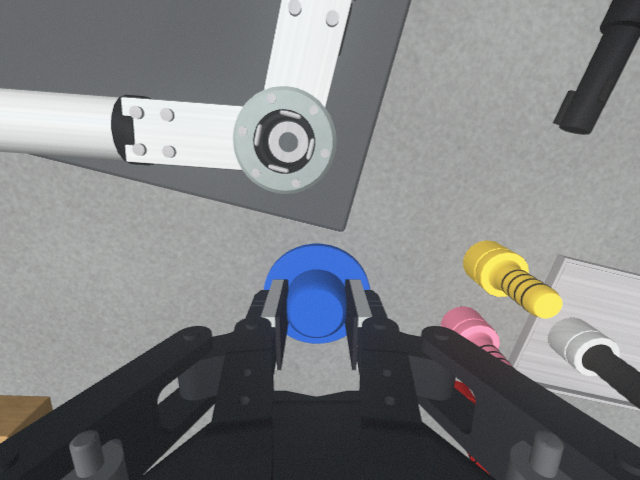

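The picture shows the bore near (286,140), with the cap held at (317,292). I fit circles to the rim and to the cap's flange in the hand.

```bash
python3 - <<'E'
from h import *
import pickle
from scipy.optimize import least_squares
np.set_printoptions(precision=4,suppress=True)
o=pickle.load(open("o4.pkl","rb"))
im=cv2.imread("pics/w4.png");
sub=im[70:210,220:350];cv2.imwrite("pics/c7.png",cv2.resize(sub,None,fx=5,fy=5,interpolation=cv2.INTER_CUBIC)[:, :])
# radial edge search for the bore edge: backproject on z=.09 plane and sample radially
g=cv2.GaussianBlur(cv2.cvtColor(im,cv2.COLOR_BGR2GRAY),(3,3),0).astype(np.float32)
def circ(z,c0,rlo,rhi,sign,angs,img):
    c=np.array(c0,float)
    for it in range(4):
        P=[]
        rs=np.arange(rlo,rhi,.0002)
        for a in angs:
            uv=np.array([proj("wrist",np.array([c[0]+r*np.cos(a),c[1]+r*np.sin(a),z]),o) for r in rs],np.float32)
            v=cv2.remap(img,uv[:,0:1],uv[:,1:2],cv2.INTER_LINEAR).ravel()
            d=sign*np.gradient(v);i=d.argmax()
            if d[i]>.8: P.append([c[0]+rs[i]*np.cos(a),c[1]+rs[i]*np.sin(a)])
        P=np.array(P)
        s=least_squares(lambda p:np.hypot(P[:,0]-p[0],P[:,1]-p[1])-p[2],[*c,(rlo+rhi)/2],loss="soft_l1",f_scale=.0004)
        c=s.x[:2]
    return s.x,len(P),np.median(np.abs(s.fun))
A=np.linspace(0,2*np.pi,90,endpoint=False)
c0=atz(*ray("wrist",(286,139.5),o),.09)[:2];print("c0",c0)
print("bore",circ(.09,c0,.018,.026,+1,A,g))
print("rim outer (z .09)",circ(.09,c0,.033,.042,-1,A,g))
# cap flange in hand: z = TCP-.0038
zf=o["position"][2]-.0038
b=(im[:,:,0].astype(np.float32)-im[:,:,2]);b=cv2.GaussianBlur(b,(3,3),0)
A2=np.radians(19.3)+np.linspace(-1.0,1.0,50)
c1=o["position"][:2]
r=circ(zf,c1,.022,.031,-1,A2,b);print("flange",r)
R=Ro.from_quat(o["eef_rot"]).as_matrix()
print("cap in tool",R.T[:2,:2]@(r[0][:2]-o["position"][:2]))
E
```

```text
c0 [0.5791 0.148 ]Traceback (most recent call last):
  File "<stdin>", line 26, in <module>
  File "<stdin>", line 16, in circ
  File "h.py", line 20, in proj
    p=imaging.camera_params(cam);K=p["camera_matrix"]
ValueError: time passes only in moves, steps and waits
```

View pics/c7.png

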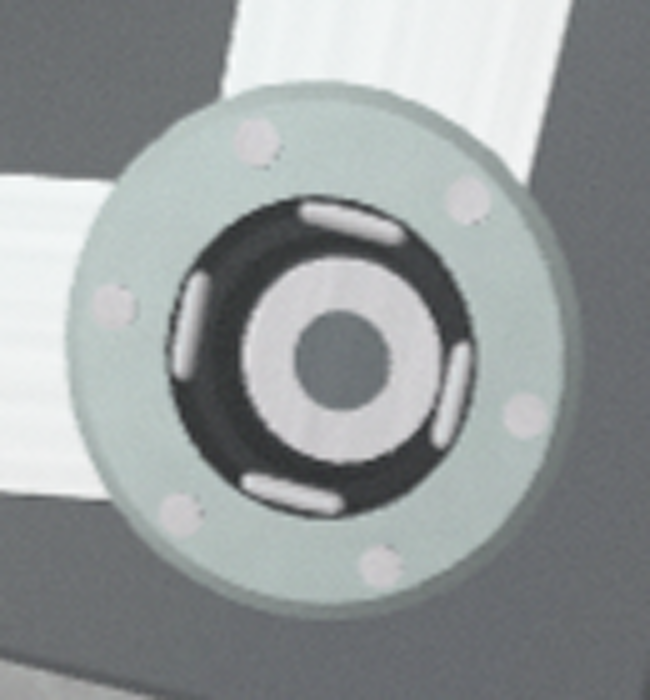

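```bash
python3 - <<'E'
import pickle
from station import imaging
pickle.dump({n:imaging.camera_params(n) for n in ["side","top","wrist"]},open("cams.pkl","wb"))
E
sed -i 's/imaging.camera_params(cam)/CAMS[cam]/' h.py; sed -i '1i import pickle\nCAMS=pickle.load(open("cams.pkl","rb"))' h.py
cat >> h.py <<'E'
from scipy.optimize import least_squares
def circ(o,z,c0,rlo,rhi,sign,angs,img,cam="wrist"):
    c=np.array(c0,float)
    for it in range(4):
        P=[];rs=np.arange(rlo,rhi,.0002)
        for a in angs:
            uv=np.array([proj(cam,np.array([c[0]+r*np.cos(a),c[1]+r*np.sin(a),z]),o) for r in rs],np.float32)
            v=cv2.remap(img,uv[:,0:1],uv[:,1:2],cv2.INTER_LINEAR).ravel()
            d=sign*np.gradient(v);i=d.argmax()
            if d[i]>.8: P.append([c[0]+rs[i]*np.cos(a),c[1]+rs[i]*np.sin(a)])
        P=np.array(P)
        s=least_squares(lambda p:np.hypot(P[:,0]-p[0],P[:,1]-p[1])-p[2],[*c,(rlo+rhi)/2],loss="soft_l1",f_scale=.0004)
        c=s.x[:2]
    return s.x,len(P),np.median(np.abs(s.fun))
E
cat > m4.py <<'E'
from h import *
import pickle,sys
np.set_printoptions(precision=4,suppress=True)
def go(pic,of,uv0,cap=True,rad=(.018,.025)):
    o=pickle.load(open(of,"rb"));im=cv2.imread(pic)
    g=cv2.GaussianBlur(cv2.cvtColor(im,cv2.COLOR_BGR2GRAY),(3,3),0).astype(np.float32)
    A=np.linspace(0,2*np.pi,90,endpoint=False)
    c0=atz(*ray("wrist",uv0,o),.09)[:2]
    r=circ(o,.09,c0,.0195,.0245,+1,A,g);print("bore",r,proj("wrist",np.array([*r[0][:2],.09]),o))
    bore=r[0][:2]
    r=circ(o,.09,c0,.033,.041,-1,A,g);print("rim outer",r)
    if cap:
        zf=o["position"][2]-.0038
        b=(im[:,:,0].astype(np.float32)-im[:,:,2]);b=cv2.GaussianBlur(b,(3,3),0)
        A2=np.radians(19.3)+np.linspace(-1.0,1.0,50)
        r=circ(o,zf,o["position"][:2],.022,.031,-1,A2,b);print("flange",r)
        R=Ro.from_quat(o["eef_rot"]).as_matrix()
        print("cap in tool",R.T[:2,:2]@(r[0][:2]-o["position"][:2]),"bore-cap in tool",R.T[:2,:2]@(bore-r[0][:2]))
    return bore
if __name__=="__main__": go("pics/w4.png","o4.pkl",(284.2,141.3))
E
python3 m4.py
```

```text
bore (array([0.577 , 0.149 , 0.0225]), 90, np.float64(0.00018155951744408191)) [283.7972 141.8517]
rim outer (array([0.577 , 0.1494, 0.0352]), 85, np.float64(0.000330520141572449))
flange (array([0.5189, 0.1043, 0.0247]), 50, np.float64(0.00010223424432298685))
cap in tool [ 0.0017 -0.0002] bore-cap in tool [ 0.0695 -0.0231]
```

```bash
python3 - <<'E'
from h import *
import pickle
o=pickle.load(open("o4.pkl","rb"));im=cv2.imread("pics/w4.png")
R=Ro.from_quat(o["eef_rot"]).as_matrix();p=o["position"]
b=(im[:,:,0].astype(np.float32)-im[:,:,2]);b=cv2.GaussianBlur(b,(3,3),0)
A2=np.radians(19.3)+np.linspace(-1.2,1.2,60)
for dz in (-.0038,-.006,-.008):
    # measure top arc in tool coords
    r=circ(o,p[2]+dz,p[:2],.022,.031,-1,A2,b)
    # near-edge extremes: tool-x of leading edge
    t=R.T[:2,:2]@(r[0][:2]-p[:2]);print(dz,r[0][2],t,"lead edge",t[0]+r[0][2],"-> centre if r=.026",t[0]+r[0][2]-.026)
# rear edge of flange visible ~ row 343 at col 317
for v in (243.5,343):
    x=atz(*ray("wrist",(317,v),o),p[2]-.0038);print(v,R.T@(x-p))
# cup top disc rows
E
python3 - <<'E'
import cv2
w=cv2.imread("pics/w4.png")[230:355,250:385];cv2.imwrite("pics/c8.png",cv2.resize(w,None,fx=5,fy=5,interpolation=cv2.INTER_CUBIC)[:600])
E
```

```text
-0.0038 0.024976578083634213 [ 0.00136412 -0.00012876] lead edge 0.026340695638008404 -> centre if r=.026 0.000340695638008405
-0.006 0.02532848661312582 [ 0.00032287 -0.00014174] lead edge 0.02565135286584101 -> centre if r=.026 -0.00034864713415899
-0.008 0.025694727998127134 [-0.00069522 -0.00013088] lead edge 0.02499950399813663 -> centre if r=.026 -0.0010004960018633671
243.5 [0.02630431 0.00029958 0.0038047 ]
343 [-0.02617178  0.00034107  0.00379558]
```

View pics/c8.png

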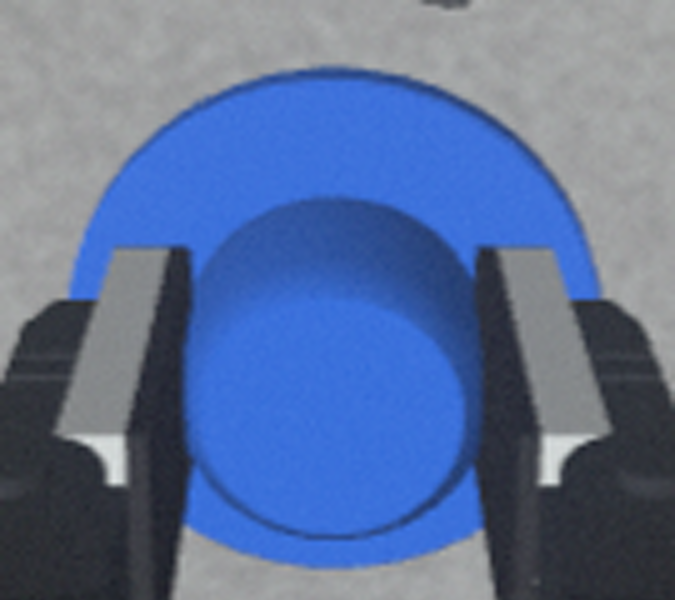

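>>> move_arm --commands '[{"delta_pos": [0.35, -0.1, 0.1], "angular": [0, 0, 0], "hand": 20}, {"delta_pos": [0.6, -0.2, 0.4], "angular": [0, 0, 0], "hand": 20}, {"delta_pos": [0.7, -0.25, 0.4], "angular": [0, 0, 0], "hand": 20}, {"delta_pos": [0.6, -0.2, 0.4], "angular": [0, 0, 0], "hand": 20}, {"delta_pos": [0.4, -0.13, 0.3], "angular": [0, 0, 0], "hand": 20}, {"delta_pos": [0.2, -0.05, 0.11], "angular": [0, 0, 0], "hand": 20}, {"delta_pos": [0, 0, 0], "angular": [0, 0, 0], "hand": 20}, {"delta_pos": [0, 0, 0], "angular": [0, 0, 0], "hand": 20}, {"delta_pos": [0, 0, 0], "angular": [0, 0, 0], "hand": 20}]'

```text
time_s: 8.6
position: [0.5766, 0.1494, 0.1554]
eef_rot: [0.986, 0.166, 0.0, 0.0]
contact_force: [-0.8, -0.4, -1.6]
gripper_width: 0.31
```

```bash
python3 - <<'E'
from h import *
o=readout.get_obs();print(o["position"],o["contact_force"],o["time_s"])
ims=[]
for c,(x,y) in [("side",(180,240)),("top",(60,170))]:
    im=imaging.capture(c);cv2.imwrite(f"pics/{c}5.png",im[:,:,::-1]);ims.append(cv2.resize(im[y:y+110,x:x+110,::-1],None,fx=3.6,fy=3.6,interpolation=cv2.INTER_CUBIC))
cv2.imwrite("pics/c9.png",np.hstack(ims))
E
```

```text
[0.57664895 0.14940141 0.15535258] [-0.8060301  -0.37017782 -1.62976555] 8.6
```

View pics/c9.png

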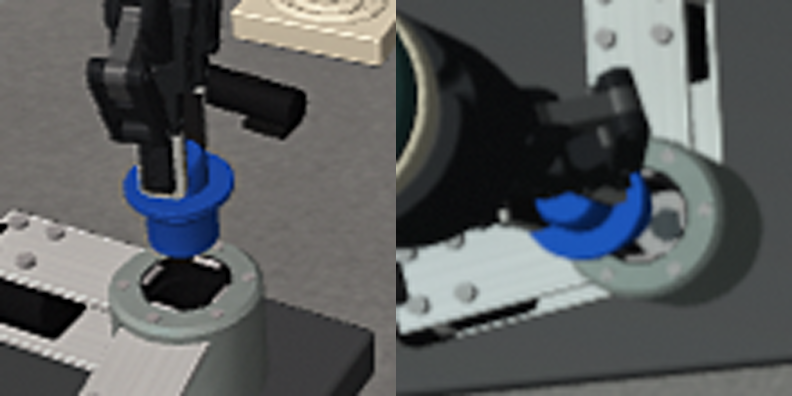

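```bash
python3 - <<'E'
from h import *
for z in (.155,.1154,.09): 
    p=proj("side",np.array([.577,.149,z]));print(z,p,(p-[180,240])*3.6)
# sensitivity
print(proj("side",np.array([.578,.149,.09]))-proj("side",np.array([.577,.149,.09])),proj("side",np.array([.577,.15,.09]))-proj("side",np.array([.577,.149,.09])))
im=cv2.imread("pics/side5.png")[275:335,205:265];cv2.imwrite("pics/c10.png",cv2.resize(im,None,fx=10,fy=10,interpolation=cv2.INTER_CUBIC))
E
```

```text
0.155 [228.46016615 287.63424554] [174.45659814 171.48328393]
0.1154 [230.00866636 306.02040487] [180.03119891 237.67345753]
0.09 [230.96594711 317.38670385] [183.47740961 278.59213387]
[-0.46105108 -0.17337874] [-0.33283091  0.3124006 ]
```

View pics/c10.png

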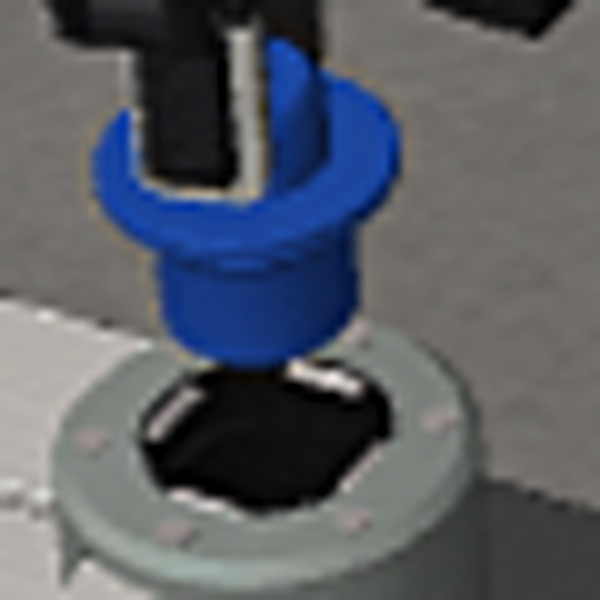

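>>> move_arm --commands '[{"delta_pos": [0.025, 0.01, 0.3], "angular": [0, 0, 0], "hand": 20}, {"delta_pos": [0, 0, 0.4], "angular": [0, 0, 0], "hand": 20}, {"delta_pos": [0, 0, 0.3], "angular": [0, 0, 0], "hand": 20}, {"delta_pos": [0, 0, 0.2], "angular": [0, 0, 0], "hand": 20}, {"delta_pos": [0, 0, 0], "angular": [0, 0, 0], "hand": 20}, {"delta_pos": [0, 0, 0], "angular": [0, 0, 0], "hand": 20}]'

```text
time_s: 9.3
position: [0.5772, 0.1496, 0.1244]
eef_rot: [0.986, 0.167, -0.0, 0.0]
contact_force: [-0.2, 0.2, -1.3]
gripper_width: 0.31
```

>>> move_arm --commands '[{"delta_pos": [0, 0, 0.1], "angular": [0, 0, 0], "hand": 20}, {"delta_pos": [0, 0, 0.1], "angular": [0, 0, 0], "hand": 20}, {"delta_pos": [0, 0, 0.05], "angular": [0, 0, 0], "hand": 20}, {"delta_pos": [0, 0, 0], "angular": [0, 0, 0], "hand": 20}]'

```text
time_s: 9.7
position: [0.5772, 0.1496, 0.1183]
eef_rot: [0.986, 0.167, -0.0, 0.0]
contact_force: [0.2, 0.8, -0.7]
gripper_width: 0.31
```

>>> move_arm --commands '[{"delta_pos": [0, 0, 0.1], "angular": [0, 0, 0], "hand": 20}, {"delta_pos": [0, 0, 0.1], "angular": [0, 0, 0], "hand": 20}, {"delta_pos": [0, 0, 0.1], "angular": [0, 0, 0], "hand": 20}, {"delta_pos": [0, 0, 0.05], "angular": [0, 0, 0], "hand": 20}, {"delta_pos": [0, 0, 0], "angular": [0, 0, 0], "hand": 20}, {"delta_pos": [0, 0, 0], "angular": [0, 0, 0], "hand": 20}]'

```text
time_s: 10.3
position: [0.5774, 0.1497, 0.1097]
eef_rot: [0.986, 0.167, -0.0, -0.0]
contact_force: [-0.3, 0.5, -0.8]
gripper_width: 0.311
```

>>> move_arm --commands '[{"delta_pos": [0, 0, 0.04], "angular": [0, 0, 0], "hand": 20}, {"delta_pos": [0, 0, 0.02], "angular": [0, 0, 0], "hand": 20}, {"delta_pos": [0, 0, 0], "angular": [0, 0, 0], "hand": 20}]'

```text
time_s: 10.6
position: [0.5773, 0.1497, 0.1082]
eef_rot: [0.986, 0.167, -0.0, -0.0]
contact_force: [-0.3, 0.6, -0.7]
gripper_width: 0.307
```

>>> move_arm --commands '[{"delta_pos": [0, 0, 0.03], "angular": [0, 0, 0], "hand": 20}, {"delta_pos": [0, 0, 0], "angular": [0, 0, 0], "hand": 20}, {"delta_pos": [0, 0, 0], "angular": [0, 0, 0], "hand": 30}, {"delta_pos": [0, 0, 0], "angular": [0, 0, 0], "hand": 36}, {"delta_pos": [0, 0, 0], "angular": [0, 0, 0], "hand": 45}, {"delta_pos": [0, 0, 0], "angular": [0, 0, 0], "hand": 50}, {"delta_pos": [0, 0, 0], "angular": [0, 0, 0], "hand": 50}]'

```text
time_s: 11.3
position: [0.5774, 0.1497, 0.1076]
eef_rot: [0.986, 0.167, 0.0, -0.0]
contact_force: [-0.2, -1.1, -1.1]
gripper_width: 0.584
```

>>> move_arm --commands '[{"delta_pos": [0, 0, -0.2], "angular": [0, 0, 0], "hand": 55}, {"delta_pos": [0, 0, -0.6], "angular": [0, 0, 0], "hand": 55}, {"delta_pos": [0, 0, -1], "angular": [0, 0, 0], "hand": 55}, {"delta_pos": [0, 0, -1], "angular": [0, 0, 0], "hand": 55}, {"delta_pos": [0, 0, -0.9], "angular": [0, 0, 0], "hand": 55}, {"delta_pos": [0, 0, 0], "angular": [0, 0, 0], "hand": 55}, {"delta_pos": [0, 0, 0], "angular": [0, 0, 0], "hand": 55}, {"delta_pos": [0, 0, 0], "angular": [0, 0, 0], "hand": 55}]'

```text
time_s: 12.1
position: [0.5766, 0.1495, 0.1992]
eef_rot: [0.986, 0.167, -0.001, 0.0]
contact_force: [-0.2, -0.0, -0.4]
gripper_width: 0.644
```

```bash
python3 - <<'E'
from h import *
o=readout.get_obs();im=imaging.capture("wrist");cv2.imwrite("pics/w6.png",im[:,:,::-1]);pickle.dump(o,open("o6.pkl","wb"))
s=imaging.capture("side");cv2.imwrite("pics/side6.png",s[:,:,::-1])
print(o["position"],o["contact_force"],o["time_s"])
a=cv2.resize(s[260:350,190:280,::-1],(400,400),interpolation=cv2.INTER_CUBIC);b=cv2.resize(im[150:350,220:420,::-1],(400,400),interpolation=cv2.INTER_CUBIC)
cv2.imwrite("pics/c11.png",np.hstack([a,b]))
b=im.astype(np.float32);b=cv2.GaussianBlur(b[:,:,2]-b[:,:,0],(3,3),0)
e=ell(b>60);print(e)
for z in(.1,.103,.106):print(z,circ(o,z,atz(*ray("wrist",e[0],o),z)[:2],.022,.031,-1,np.linspace(0,6.2,70),b))
E
```

```text
[0.57662045 0.14947913 0.19915342] [-0.18270268 -0.012795   -0.40547145] 12.1
((316.8502502441406, 238.0847930908203), (66.87476348876953, 68.9019546508789), 90.88450622558594)
0.1 (array([0.57700835, 0.14904571, 0.02606551]), 70, np.float64(0.00012045824590461475))
0.103 (array([0.57787015, 0.1493182 , 0.02576812]), 70, np.float64(0.00014927751041215152))
0.106 (array([0.57867414, 0.14969642, 0.02541085]), 70, np.float64(0.0001369090142261057))
```

View pics/c11.png

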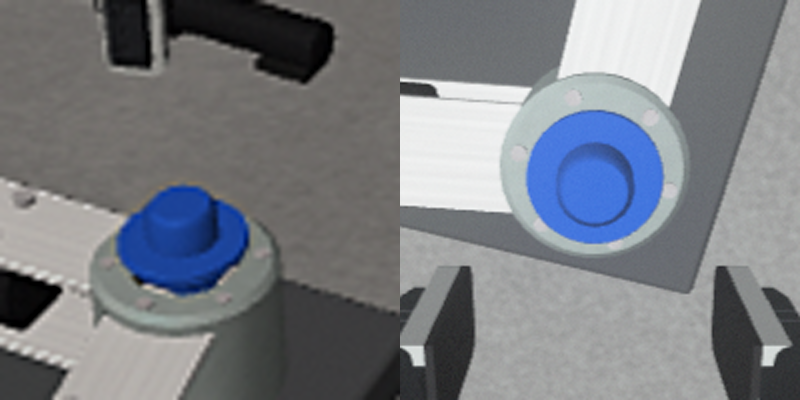

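Cap started, upright (flange at (316.9,238) in the wrist view, measured at the grasp axis). Next is the driver.

>>> move_arm --commands '[{"delta_pos": [-0.3, 0.4, 0], "angular": [0, 0, 0], "hand": 60}, {"delta_pos": [-0.62, 0.92, 0], "angular": [0, 0, 0], "hand": 60}, {"delta_pos": [-0.62, 0.92, 0], "angular": [0, 0, 0], "hand": 60}, {"delta_pos": [-0.62, 0.92, 0], "angular": [0, 0, 0], "hand": 60}, {"delta_pos": [-0.62, 0.92, 0], "angular": [0, 0, 0], "hand": 60}, {"delta_pos": [-0.62, 0.92, 0], "angular": [0, 0, 0], "hand": 60}, {"delta_pos": [-0.62, 0.92, 0], "angular": [0, 0, 0], "hand": 60}, {"delta_pos": [-0.62, 0.92, 0], "angular": [0, 0, 0], "hand": 60}, {"delta_pos": [-0.62, 0.92, 0], "angular": [0, 0, 0], "hand": 60}, {"delta_pos": [-0.62, 0.92, 0], "angular": [0, 0, 0], "hand": 60}, {"delta_pos": [-0.62, 0.92, 0.2], "angular": [0, 0, 0], "hand": 60}, {"delta_pos": [-0.62, 0.92, 0.3], "angular": [0, 0, 0], "hand": 60}, {"delta_pos": [-0.62, 0.92, 0.3], "angular": [0, 0, 0], "hand": 60}, {"delta_pos": [-0.55, 0.75, 0.3], "angular": [0, 0, 0], "hand": 60}, {"delta_pos": [-0.28, 0.42, 0.27], "angular": [0, 0, 0], "hand": 60}, {"delta_pos": [0, 0, 0], "angular": [0, 0, 0], "hand": 60}, {"delta_pos": [0, 0, 0], "angular": [0, 0, 0], "hand": 60}, {"delta_pos": [0, 0, 0], "angular": [0, 0, 0], "hand": 60}]'

```text
time_s: 14.0
position: [0.479, -0.2178, 0.166]
eef_rot: [0.986, 0.167, 0.0, -0.0]
contact_force: [0.6, -0.5, -0.1]
gripper_width: 0.702
```

```bash
python3 - <<'E'
from h import *
o=readout.get_obs();im=imaging.capture("wrist");cv2.imwrite("pics/w7.png",im[:,:,::-1]);pickle.dump(o,open("o7.pkl","wb"))
print(o["position"],o["contact_force"],o["time_s"],o["gripper_width"])
cv2.imwrite("pics/c12.png",cv2.resize(im[160:320,230:400,::-1],None,fx=4,fy=4,interpolation=cv2.INTER_CUBIC)[:600])
E
```

```text
[ 0.47899307 -0.21777467  0.16604787] [ 0.62877835 -0.46799042 -0.12356105] 14.0 0.7016782732040876
```

View pics/w7.png

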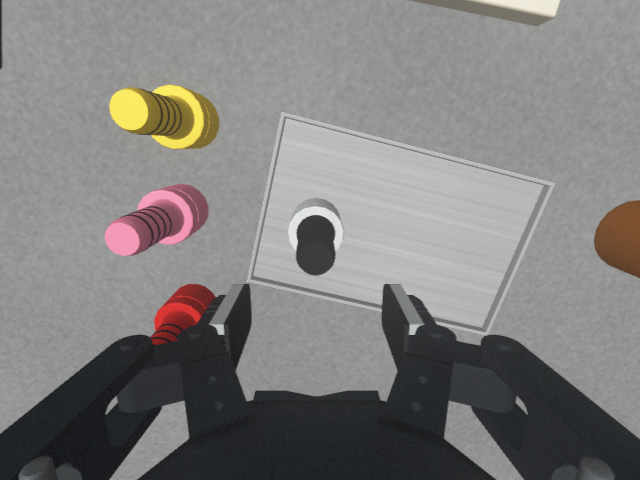

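View pics/c12.png

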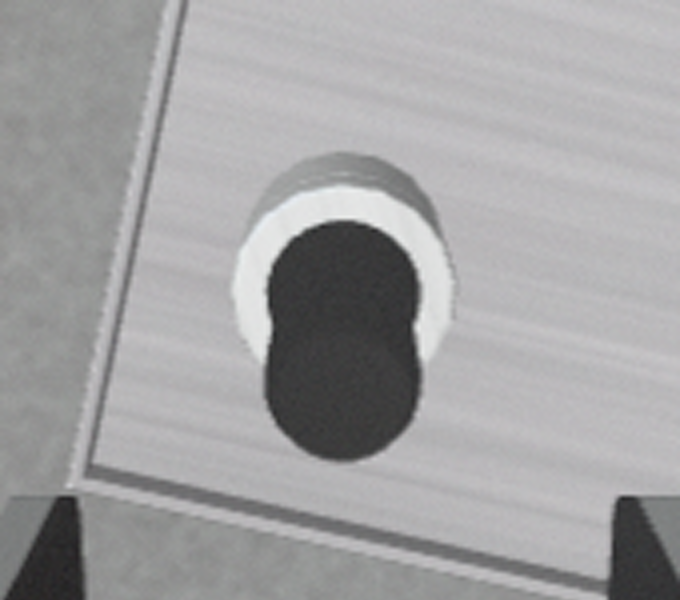

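```bash
python3 - <<'E'
from h import *
o=pickle.load(open("o7.pkl","rb"));o1=pickle.load(open("o1.pkl","rb"));R=Ro.from_quat(o["eef_rot"]).as_matrix()
for uv,z in [((315.5,256.2),.107),((315.8,233.8),.045)]:
    x=atz(*ray("wrist",uv,o),z);print(x,R.T@(x-o["position"]))
print("height of handle top from two wrist views",tri([ray("wrist",(315.5,256.2),o),ray("wrist",(111.7,208.7),o1)]))
E
```

```text
[ 0.47955854 -0.21711126  0.107     ] [ 0.00072424 -0.00043523  0.05904826]
[ 0.47751495 -0.21803988  0.045     ] [-0.00154072 -0.00022608  0.12104717]
height of handle top from two wrist views (array([ 0.47780404, -0.2174723 ,  0.10498309]), [np.float64(0.0010353253040494125), np.float64(0.0010353253040494633)])
```

>>> move_arm --commands '[{"delta_pos": [-0.01, -0.01, 0.4], "angular": [0, 0, 0], "hand": 60}, {"delta_pos": [0, 0, 0.8], "angular": [0, 0, 0], "hand": 60}, {"delta_pos": [0, 0, 0.9], "angular": [0, 0, 0], "hand": 60}, {"delta_pos": [0, 0, 0.9], "angular": [0, 0, 0], "hand": 60}, {"delta_pos": [0, 0, 0.7], "angular": [0, 0, 0], "hand": 60}, {"delta_pos": [0, 0, 0.3], "angular": [0, 0, 0], "hand": 60}, {"delta_pos": [0, 0, 0], "angular": [0, 0, 0], "hand": 60}, {"delta_pos": [0, 0, 0], "angular": [0, 0, 0], "hand": 60}]'

```text
time_s: 14.85
position: [0.4788, -0.2183, 0.0663]
eef_rot: [0.986, 0.167, 0.0, 0.0]
contact_force: [-0.2, 0.1, -0.3]
gripper_width: 0.698
```

>>> move_arm --commands '[{"delta_pos": [0, 0, 0], "angular": [0, 0, 0], "hand": 40}, {"delta_pos": [0, 0, 0], "angular": [0, 0, 0], "hand": 30}, {"delta_pos": [0, 0, 0], "angular": [0, 0, 0], "hand": 15}, {"delta_pos": [0, 0, 0], "angular": [0, 0, 0], "hand": 15}, {"delta_pos": [0, 0, 0], "angular": [0, 0, 0], "hand": 15}, {"delta_pos": [0, 0, 0], "angular": [0, 0, 0], "hand": 15}, {"delta_pos": [0, 0, 0], "angular": [0, 0, 0], "hand": 15}, {"delta_pos": [0, 0, 0], "angular": [0, 0, 0], "hand": 15}]' --force 90

```text
time_s: 15.65
position: [0.4791, -0.2186, 0.067]
eef_rot: [0.986, 0.167, 0.001, 0.0]
contact_force: [-1.8, 1.2, 6.0]
gripper_width: 0.285
```

>>> move_arm --commands '[{"delta_pos": [0, 0, -0.2], "angular": [0, 0, 0], "hand": 15}, {"delta_pos": [0, 0, -0.7], "angular": [0, 0, 0], "hand": 15}, {"delta_pos": [0, 0, -1], "angular": [0, 0, 0], "hand": 15}, {"delta_pos": [0, 0, -1], "angular": [0, 0, 0], "hand": 15}, {"delta_pos": [0, 0, -1], "angular": [0, 0, 0], "hand": 15}, {"delta_pos": [0, 0, -1], "angular": [0, 0, 0], "hand": 15}, {"delta_pos": [0, 0, -0.7], "angular": [0, 0, 0], "hand": 15}, {"delta_pos": [0, 0, -0.32], "angular": [0, 0, 0], "hand": 15}, {"delta_pos": [0, 0, 0], "angular": [0, 0, 0], "hand": 15}, {"delta_pos": [0, 0, 0], "angular": [0, 0, 0], "hand": 15}]'

```text
time_s: 16.65
position: [0.4775, -0.218, 0.2125]
eef_rot: [0.986, 0.167, -0.001, -0.001]
contact_force: [-0.2, 0.5, -3.0]
gripper_width: 0.283
```

>>> move_arm --commands '[{"delta_pos": [0.3, -0.4, 0], "angular": [0, 0, 0], "hand": 15}, {"delta_pos": [0.62, -0.92, 0], "angular": [0, 0, 0], "hand": 15}, {"delta_pos": [0.62, -0.92, 0], "angular": [0, 0, 0], "hand": 15}, {"delta_pos": [0.62, -0.92, 0], "angular": [0, 0, 0], "hand": 15}, {"delta_pos": [0.62, -0.92, 0], "angular": [0, 0, 0], "hand": 15}, {"delta_pos": [0.62, -0.92, 0], "angular": [0, 0, 0], "hand": 15}, {"delta_pos": [0.62, -0.92, 0], "angular": [0, 0, 0], "hand": 15}, {"delta_pos": [0.62, -0.92, 0], "angular": [0, 0, 0], "hand": 15}, {"delta_pos": [0.62, -0.92, 0], "angular": [0, 0, 0], "hand": 15}, {"delta_pos": [0.62, -0.92, 0], "angular": [0, 0, 0], "hand": 15}, {"delta_pos": [0.62, -0.92, 0], "angular": [0, 0, 0], "hand": 15}, {"delta_pos": [0.62, -0.92, 0], "angular": [0, 0, 0], "hand": 15}, {"delta_pos": [0.62, -0.92, 0], "angular": [0, 0, 0], "hand": 15}, {"delta_pos": [0.55, -0.75, 0], "angular": [0, 0, 0], "hand": 15}, {"delta_pos": [0.28, -0.42, 0], "angular": [0, 0, 0], "hand": 15}, {"delta_pos": [0, 0, 0], "angular": [0, 0, 0], "hand": 15}, {"delta_pos": [0, 0, 0], "angular": [0, 0, 0], "hand": 15}, {"delta_pos": [0, 0, 0], "angular": [0, 0, 0], "hand": 15}, {"delta_pos": [0, 0, 0], "angular": [0, 0, 0], "hand": 15}]'

```text
time_s: 18.55
position: [0.5768, 0.1488, 0.2138]
eef_rot: [0.986, 0.166, -0.0, 0.0]
contact_force: [0.4, -0.1, -2.2]
gripper_width: 0.282
```

```bash
python3 - <<'E'
from h import *
o=readout.get_obs()
ims=[]
print(o["position"],o["contact_force"],o["time_s"],o["gripper_width"])
F=[]
for c,(x,y,w) in [("side",(170,200,150)),("top",(50,150,150)),("wrist",(220,180,200))]:
    im=imaging.capture(c);cv2.imwrite(f"pics/{c}8.png",im[:,:,::-1]);ims.append(cv2.resize(im[y:y+w,x:x+w,::-1],(390,390) if c=="side" else (200,390) if 0 else (390,390),interpolation=cv2.INTER_CUBIC))
    F.append(readout.get_obs()["contact_force"][2])
print(F)
cv2.imwrite("pics/c13.png",np.hstack([ims[0],ims[2]]))
E
```

```text
[0.57684875 0.14876583 0.21376972] [ 0.39481868 -0.1289522  -2.18105677] 18.55 0.2818864516644045
[np.float64(-2.5618337925513117), np.float64(-3.248277810065882), np.float64(-2.764693455987661)]
```

View pics/c13.png

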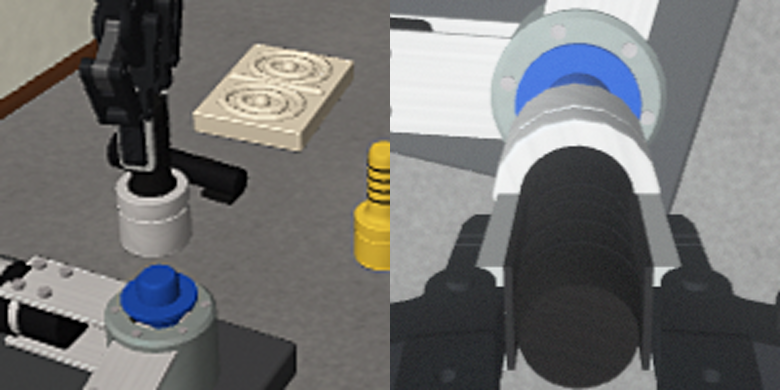

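>>> move_arm --commands '[{"delta_pos": [0.04, -0.02, 0.3], "angular": [0, 0, 0], "hand": 15}, {"delta_pos": [0, 0, 0.4], "angular": [0, 0, 0], "hand": 15}, {"delta_pos": [0, 0, 0.4], "angular": [0, 0, 0], "hand": 15}, {"delta_pos": [0, 0, 0.3], "angular": [0, 0, 0], "hand": 15}, {"delta_pos": [0, 0, 0.2], "angular": [0, 0, 0], "hand": 15}, {"delta_pos": [0, 0, 0.05], "angular": [0, 0, 0], "hand": 15}, {"delta_pos": [0, 0, 0], "angular": [0, 0, 0], "hand": 15}, {"delta_pos": [0, 0, 0], "angular": [0, 0, 0], "hand": 15}, {"delta_pos": [0, 0, 0], "angular": [0, 0, 0], "hand": 15}]'

```text
time_s: 19.6
position: [0.5783, 0.1507, 0.1732]
eef_rot: [0.986, 0.167, 0.001, -0.0]
contact_force: [0.1, 1.0, -2.0]
gripper_width: 0.281
```

```bash
python3 - <<'E'
from h import *
o=readout.get_obs();print(o["position"],o["contact_force"],o["torque"])
ims=[]
for c,(x,y,w) in [("side",(190,250,90)),("wrist",(220,130,180))]:
    im=imaging.capture(c);ims.append(cv2.resize(im[y:y+w,x:x+w,::-1],(390,390),interpolation=cv2.INTER_CUBIC))
cv2.imwrite("pics/c14.png",np.hstack(ims))
E
```

```text
[0.57826566 0.15074446 0.1731678 ] [ 0.09109948  0.95986094 -1.98510936] [-0.02940775 -0.00373537  0.01594531]
```

View pics/c14.png

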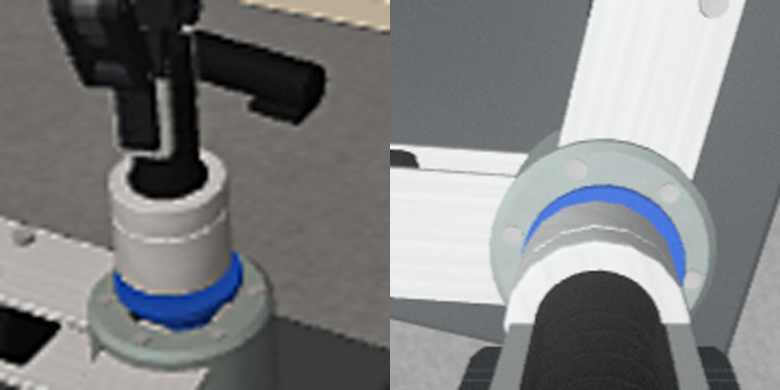

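>>> move_arm --commands '[{"delta_pos": [-0.04, 0.03, 0.1], "angular": [0, 0, 0], "hand": 15}, {"delta_pos": [0, 0, 0.06], "angular": [0, 0, 0], "hand": 15}, {"delta_pos": [0, 0, 0], "angular": [0, 0, 0], "hand": 15}, {"delta_pos": [0, 0, 0], "angular": [0, 0, 0], "hand": 15}]'

```text
time_s: 20.1
position: [0.577, 0.1495, 0.1684]
eef_rot: [0.986, 0.167, -0.0, 0.0]
contact_force: [0.2, -0.3, -2.4]
gripper_width: 0.279
```

>>> move_arm --commands '[{"delta_pos": [0, 0, 0.04], "angular": [0, 0, 0], "hand": 15}, {"delta_pos": [0, 0, 0.04], "angular": [0, 0, 0], "hand": 15}, {"delta_pos": [0, 0, 0], "angular": [0, 0, 0], "hand": 15}, {"delta_pos": [0, 0, 0], "angular": [0, 0, 0], "hand": 15}]'

```text
time_s: 20.5
position: [0.5771, 0.1496, 0.1665]
eef_rot: [0.986, 0.167, -0.0, 0.0]
contact_force: [-0.2, 0.0, -1.9]
gripper_width: 0.286
```

>>> move_arm --commands '[{"delta_pos": [0, 0, 0.04], "angular": [0, 0, 0], "hand": 15}, {"delta_pos": [0, 0, 0], "angular": [0, 0, 0], "hand": 15}, {"delta_pos": [0, 0, 0], "angular": [0, 0, 0], "hand": 15}]'

```text
time_s: 20.8
position: [0.5773, 0.1496, 0.1657]
eef_rot: [0.986, 0.167, 0.0, -0.0]
contact_force: [-0.8, -0.5, -1.3]
gripper_width: 0.287
```

>>> move_arm --commands '[{"delta_pos": [0, 0, 0.04], "angular": [0, 0, 0], "hand": 15}, {"delta_pos": [0, 0, 0], "angular": [0, 0, 0], "hand": 15}, {"delta_pos": [0, 0, 0], "angular": [0, 0, 0], "hand": 15}]'

```text
time_s: 21.1
position: [0.5775, 0.1496, 0.1653]
eef_rot: [0.986, 0.167, 0.0, 0.0]
contact_force: [-0.7, -0.1, 2.8]
gripper_width: 0.285
```

>>> move_arm --commands '[{"delta_pos": [0, 0, 0.04], "angular": [0, 0, 0], "hand": 15}, {"delta_pos": [0, 0, 0], "angular": [0, 0, 0], "hand": 15}, {"delta_pos": [0, 0, 0], "angular": [0, 0, 0], "hand": 15}]'

```text
time_s: 21.4
position: [0.5777, 0.1497, 0.1643]
eef_rot: [0.986, 0.167, 0.001, -0.0]
contact_force: [-1.0, 0.1, 5.1]
gripper_width: 0.286
```

>>> move_arm --commands '[{"delta_pos": [0, 0, 0.04], "angular": [0, 0, 0], "hand": 15}, {"delta_pos": [0, 0, 0], "angular": [0, 0, 0], "hand": 15}]'

```text
time_s: 21.6
position: [0.5778, 0.1497, 0.1634]
eef_rot: [0.986, 0.167, 0.001, -0.0]
contact_force: [-2.0, 0.4, 5.1]
gripper_width: 0.283
```

>>> move_arm --commands '[{"delta_pos": [0, 0, 0.04], "angular": [0, 0, 0], "hand": 15}, {"delta_pos": [0, 0, 0], "angular": [0, 0, 0], "hand": 15}]'

```text
time_s: 21.8
position: [0.5779, 0.1498, 0.1627]
eef_rot: [0.986, 0.167, 0.001, -0.0]
contact_force: [-1.2, -0.5, 6.2]
gripper_width: 0.283
```

>>> move_arm --commands '[{"delta_pos": [0, 0, 0.04], "angular": [0, 0, 0], "hand": 15}, {"delta_pos": [0, 0, 0], "angular": [0, 0, 0], "hand": 15}]'

```text
time_s: 22.0
position: [0.578, 0.1498, 0.1619]
eef_rot: [0.986, 0.167, 0.001, -0.0]
contact_force: [-1.3, -0.3, 7.4]
gripper_width: 0.287
```

>>> move_arm --commands '[{"delta_pos": [0, 0, 0.04], "angular": [0, 0, 0], "hand": 15}, {"delta_pos": [0, 0, 0], "angular": [0, 0, 0], "hand": 15}]'

```text
time_s: 22.2
position: [0.5777, 0.1497, 0.16]
eef_rot: [0.986, 0.167, 0.001, -0.0]
contact_force: [-0.7, 0.2, -3.4]
gripper_width: 0.276
```

>>> move_arm --commands '[{"delta_pos": [0, 0, 0.04], "angular": [0, 0, 0], "hand": 15}, {"delta_pos": [0, 0, 0], "angular": [0, 0, 0], "hand": 15}]'

```text
time_s: 22.4
position: [0.5769, 0.1495, 0.1578]
eef_rot: [0.986, 0.167, -0.0, 0.0]
contact_force: [-0.5, -0.3, -1.3]
gripper_width: 0.28
```

>>> move_arm --commands '[{"delta_pos": [0, 0, 0.04], "angular": [0, 0, 0], "hand": 15}, {"delta_pos": [0, 0, 0], "angular": [0, 0, 0], "hand": 15}]'

```text
time_s: 22.6
position: [0.5771, 0.1496, 0.1576]
eef_rot: [0.986, 0.167, -0.0, -0.0]
contact_force: [-1.9, 0.2, 2.5]
gripper_width: 0.282
```

It clicked: force fell from +7.4 to −3.4, then contact came again about 8 mm lower, matching the 9 mm travel. Now I bed it down to about 20 N.

>>> move_arm --commands '[{"delta_pos": [0, 0, 0.04], "angular": [0, 0, 0], "hand": 15}, {"delta_pos": [0, 0, 0], "angular": [0, 0, 0], "hand": 15}]'

```text
time_s: 22.8
position: [0.5771, 0.1496, 0.157]
eef_rot: [0.986, 0.167, 0.0, -0.0]
contact_force: [-1.9, -0.5, 5.6]
gripper_width: 0.285
```

>>> move_arm --commands '[{"delta_pos": [0, 0, 0.04], "angular": [0, 0, 0], "hand": 15}, {"delta_pos": [0, 0, 0], "angular": [0, 0, 0], "hand": 15}]'

```text
time_s: 23.0
position: [0.5773, 0.1496, 0.1566]
eef_rot: [0.986, 0.167, 0.0, -0.0]
contact_force: [-3.9, -0.7, 7.6]
gripper_width: 0.283
```

>>> move_arm --commands '[{"delta_pos": [0, 0, 0.04], "angular": [0, 0, 0], "hand": 15}, {"delta_pos": [0, 0, 0], "angular": [0, 0, 0], "hand": 15}]'

```text
time_s: 23.2
position: [0.5773, 0.1497, 0.1561]
eef_rot: [0.986, 0.167, 0.0, -0.0]
contact_force: [-4.3, 0.1, 9.6]
gripper_width: 0.286
```

>>> move_arm --commands '[{"delta_pos": [-0.02, 0, 0.04], "angular": [0, 0, 0], "hand": 15}, {"delta_pos": [0, 0, 0], "angular": [0, 0, 0], "hand": 15}]'

```text
time_s: 23.4
position: [0.5773, 0.1497, 0.1557]
eef_rot: [0.986, 0.167, 0.001, -0.0]
contact_force: [-3.8, 0.4, 11.6]
gripper_width: 0.279
```

>>> move_arm --commands '[{"delta_pos": [-0.02, 0, 0.04], "angular": [0, 0, 0], "hand": 15}, {"delta_pos": [0, 0, 0], "angular": [0, 0, 0], "hand": 15}]'

```text
time_s: 23.6
position: [0.5772, 0.1496, 0.1553]
eef_rot: [0.986, 0.167, 0.001, -0.0]
contact_force: [-4.3, 0.2, 14.3]
gripper_width: 0.285
```

>>> move_arm --commands '[{"delta_pos": [0, 0, 0.04], "angular": [0, 0, 0], "hand": 15}, {"delta_pos": [0, 0, 0], "angular": [0, 0, 0], "hand": 15}]'

```text
time_s: 23.8
position: [0.5773, 0.1497, 0.1548]
eef_rot: [0.986, 0.167, 0.001, -0.0]
contact_force: [-4.7, -1.0, 15.8]
gripper_width: 0.283
```

>>> move_arm --commands '[{"delta_pos": [0, 0, 0.04], "angular": [0, 0, 0], "hand": 15}, {"delta_pos": [0, 0, 0], "angular": [0, 0, 0], "hand": 15}, {"delta_pos": [0, 0, 0], "angular": [0, 0, 0], "hand": 15}, {"delta_pos": [0, 0, 0], "angular": [0, 0, 0], "hand": 15}]'

```text
time_s: 24.2
position: [0.5774, 0.1497, 0.1544]
eef_rot: [0.986, 0.167, 0.002, -0.0]
contact_force: [-6.4, -0.8, 17.4]
gripper_width: 0.283
```

```bash
python3 - <<'E'
from h import *
F=[]
for i in range(3):
    im=imaging.capture("side");F.append(readout.get_obs()["contact_force"])
print(F);cv2.imwrite("pics/side9.png",im[:,:,::-1])
cv2.imwrite("pics/c15.png",cv2.resize(im[250:350,180:280,::-1],(500,500),interpolation=cv2.INTER_CUBIC))
E
```

```text
[array([-5.93519187,  0.16154791, 17.35783075]), array([-6.30935606, -0.94442747, 17.7478408 ]), array([-5.95905154, -1.06947964, 17.41965323])]
```

View pics/c15.png

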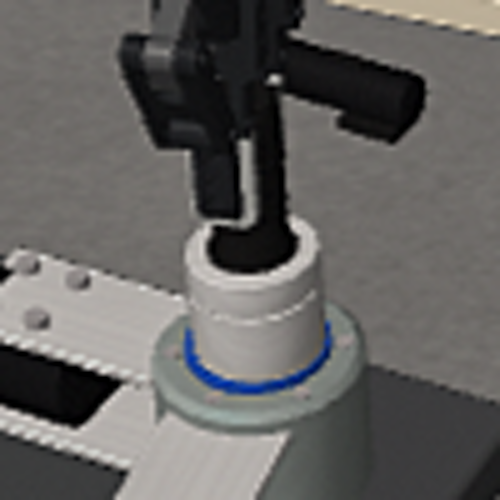

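20 N held (17.5 plus about 2.5 N of weight) with the flange flat on the rim. I raise the driver and check.

>>> move_arm --commands '[{"delta_pos": [0.02, 0, -0.2], "angular": [0, 0, 0], "hand": 15}, {"delta_pos": [0, 0, -0.3], "angular": [0, 0, 0], "hand": 15}, {"delta_pos": [0, 0, -0.5], "angular": [0, 0, 0], "hand": 15}, {"delta_pos": [0, 0, -0.7], "angular": [0, 0, 0], "hand": 15}, {"delta_pos": [0, 0, -0.7], "angular": [0, 0, 0], "hand": 15}, {"delta_pos": [0, 0, -0.4], "angular": [0, 0, 0], "hand": 15}, {"delta_pos": [0, 0, 0], "angular": [0, 0, 0], "hand": 15}, {"delta_pos": [0, 0, 0], "angular": [0, 0, 0], "hand": 15}, {"delta_pos": [0, 0, 0], "angular": [0, 0, 0], "hand": 15}]'

```text
time_s: 25.25
position: [0.5758, 0.1492, 0.2191]
eef_rot: [0.986, 0.167, -0.001, 0.0]
contact_force: [-0.2, 0.6, -3.5]
gripper_width: 0.283
```

```bash
python3 - <<'E'
from h import *
o=readout.get_obs();print(o["position"],o["eef_rot"],o["contact_force"])
ims=[]
for c,(x,y,w) in [("side",(180,230,110)),("wrist",(220,130,220))]:
    im=imaging.capture(c);cv2.imwrite(f"pics/{c}10.png",im[:,:,::-1]);ims.append(cv2.resize(im[y:y+w,x:x+w,::-1],(390,390),interpolation=cv2.INTER_CUBIC))
cv2.imwrite("pics/c16.png",np.hstack(ims))
E
```

```text
[0.57584917 0.14920102 0.21908362] [ 9.86026923e-01  1.66581885e-01 -1.17472602e-03  5.32257457e-05] [-0.16390873  0.62172664 -3.49339778]
```

View pics/c16.png

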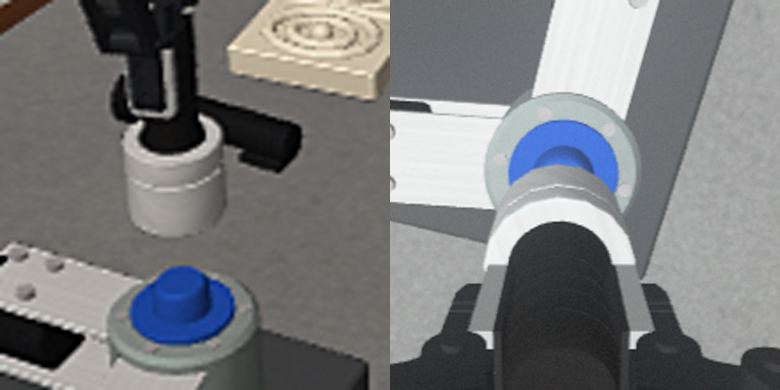

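The cap is flush on the rim (side crop (183,310)), with no gap. I return the driver.

>>> move_arm --commands '[{"delta_pos": [-0.25, 0.41, 0], "angular": [0, 0, 0], "hand": 15}, {"delta_pos": [-0.62, 0.92, 0], "angular": [0, 0, 0], "hand": 15}, {"delta_pos": [-0.62, 0.92, 0], "angular": [0, 0, 0], "hand": 15}, {"delta_pos": [-0.62, 0.92, 0], "angular": [0, 0, 0], "hand": 15}, {"delta_pos": [-0.62, 0.92, 0], "angular": [0, 0, 0], "hand": 15}, {"delta_pos": [-0.62, 0.92, 0], "angular": [0, 0, 0], "hand": 15}, {"delta_pos": [-0.62, 0.92, 0], "angular": [0, 0, 0], "hand": 15}, {"delta_pos": [-0.62, 0.92, 0], "angular": [0, 0, 0], "hand": 15}, {"delta_pos": [-0.62, 0.92, 0], "angular": [0, 0, 0], "hand": 15}, {"delta_pos": [-0.62, 0.92, 0], "angular": [0, 0, 0], "hand": 15}, {"delta_pos": [-0.62, 0.92, 0], "angular": [0, 0, 0], "hand": 15}, {"delta_pos": [-0.62, 0.92, 0], "angular": [0, 0, 0], "hand": 15}, {"delta_pos": [-0.62, 0.92, 0], "angular": [0, 0, 0], "hand": 15}, {"delta_pos": [-0.53, 0.75, 0], "angular": [0, 0, 0], "hand": 15}, {"delta_pos": [-0.28, 0.42, 0], "angular": [0, 0, 0], "hand": 15}, {"delta_pos": [0, 0, 0], "angular": [0, 0, 0], "hand": 15}, {"delta_pos": [0, 0, 0], "angular": [0, 0, 0], "hand": 15}, {"delta_pos": [0, 0, 0], "angular": [0, 0, 0], "hand": 15}, {"delta_pos": [0, 0, 0], "angular": [0, 0, 0], "hand": 15}]'

```text
time_s: 27.25
position: [0.4799, -0.2174, 0.2205]
eef_rot: [0.986, 0.167, 0.0, -0.0]
contact_force: [-0.7, 0.7, -2.6]
gripper_width: 0.284
```

>>> move_arm --commands '[{"delta_pos": [0, 0, 0.4], "angular": [0, 0, 0], "hand": 15}, {"delta_pos": [0, 0, 0.9], "angular": [0, 0, 0], "hand": 15}, {"delta_pos": [0, 0, 0.9], "angular": [0, 0, 0], "hand": 15}, {"delta_pos": [0, 0, 0.9], "angular": [0, 0, 0], "hand": 15}, {"delta_pos": [0, 0, 0.9], "angular": [0, 0, 0], "hand": 15}, {"delta_pos": [0, 0, 0.7], "angular": [0, 0, 0], "hand": 15}, {"delta_pos": [0, 0, 0.5], "angular": [0, 0, 0], "hand": 15}, {"delta_pos": [0, 0, 0.3], "angular": [0, 0, 0], "hand": 15}, {"delta_pos": [0, 0, 0.2], "angular": [0, 0, 0], "hand": 15}, {"delta_pos": [0, 0, 0], "angular": [0, 0, 0], "hand": 15}, {"delta_pos": [0, 0, 0], "angular": [0, 0, 0], "hand": 15}, {"delta_pos": [0, 0, 0], "angular": [0, 0, 0], "hand": 15}]'

```text
time_s: 28.45
position: [0.4804, -0.2188, 0.079]
eef_rot: [0.986, 0.167, 0.001, 0.001]
contact_force: [0.2, -0.5, -3.3]
gripper_width: 0.284
```

```bash
python3 - <<'E'
from h import *
o=readout.get_obs();print(o["position"],o["eef_rot"],o["contact_force"])
ims=[]
for c,(x,y,w) in [("side",(315,180,120)),("wrist",(220,130,220))]:
    im=imaging.capture(c);cv2.imwrite(f"pics/{c}11.png",im[:,:,::-1]);ims.append(cv2.resize(im[y:y+w,x:x+w,::-1],(390,390),interpolation=cv2.INTER_CUBIC))
cv2.imwrite("pics/c17.png",np.hstack(ims))
E
```

```text
[ 0.48041832 -0.21879068  0.07900625] [9.86023625e-01 1.66602842e-01 7.67633216e-04 5.60831389e-04] [ 0.19658105 -0.49931456 -3.25690597]
```

View pics/c17.png

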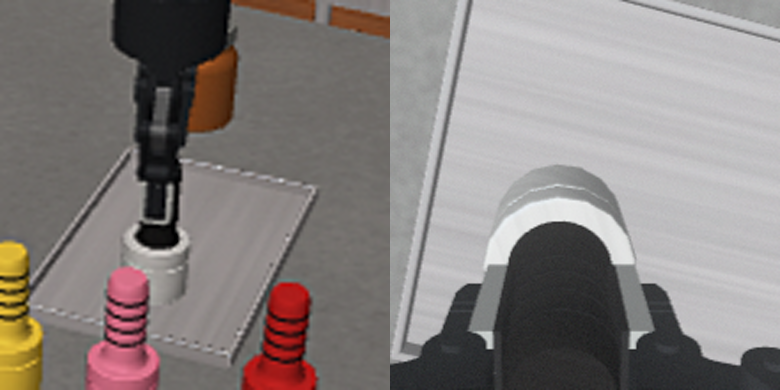

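Inside the tray, upright. I lower it gently (expected contact at TCP z ≈ 0.067).

>>> move_arm --commands '[{"delta_pos": [0, 0, 0.15], "angular": [0, 0, 0], "hand": 15}, {"delta_pos": [0, 0, 0.15], "angular": [0, 0, 0], "hand": 15}, {"delta_pos": [0, 0, 0.1], "angular": [0, 0, 0], "hand": 15}, {"delta_pos": [0, 0, 0], "angular": [0, 0, 0], "hand": 15}, {"delta_pos": [0, 0, 0], "angular": [0, 0, 0], "hand": 15}]'

```text
time_s: 29.05
position: [0.4795, -0.2183, 0.0678]
eef_rot: [0.986, 0.167, -0.0, -0.0]
contact_force: [0.6, -0.8, -2.6]
gripper_width: 0.284
```

>>> move_arm --commands '[{"delta_pos": [0, 0, 0.04], "angular": [0, 0, 0], "hand": 15}, {"delta_pos": [0, 0, 0], "angular": [0, 0, 0], "hand": 15}, {"delta_pos": [0, 0, 0], "angular": [0, 0, 0], "hand": 15}]'

```text
time_s: 29.35
position: [0.4797, -0.2184, 0.0671]
eef_rot: [0.986, 0.167, 0.0, 0.0]
contact_force: [-0.9, -0.2, -2.9]
gripper_width: 0.283
```

>>> move_arm --commands '[{"delta_pos": [0, 0, 0.03], "angular": [0, 0, 0], "hand": 15}, {"delta_pos": [0, 0, 0], "angular": [0, 0, 0], "hand": 15}, {"delta_pos": [0, 0, 0], "angular": [0, 0, 0], "hand": 15}]'

```text
time_s: 29.65
position: [0.4798, -0.2184, 0.067]
eef_rot: [0.986, 0.167, 0.0, 0.0]
contact_force: [-2.7, 1.2, 5.6]
gripper_width: 0.284
```

>>> move_arm --commands '[{"delta_pos": [0, 0, 0.03], "angular": [0, 0, 0], "hand": 15}, {"delta_pos": [0, 0, 0], "angular": [0, 0, 0], "hand": 15}, {"delta_pos": [0, 0, 0], "angular": [0, 0, 0], "hand": 15}]'

```text
time_s: 29.95
position: [0.48, -0.2184, 0.067]
eef_rot: [0.986, 0.167, 0.0, 0.0]
contact_force: [-4.0, 3.6, 10.0]
gripper_width: 0.281
```

>>> move_arm --commands '[{"delta_pos": [0, 0, -0.04], "angular": [0, 0, 0], "hand": 15}, {"delta_pos": [0, 0, 0], "angular": [0, 0, 0], "hand": 15}, {"delta_pos": [0, 0, 0], "angular": [0, 0, 0], "hand": 26}, {"delta_pos": [0, 0, 0], "angular": [0, 0, 0], "hand": 29}, {"delta_pos": [0, 0, 0], "angular": [0, 0, 0], "hand": 34}, {"delta_pos": [0, 0, 0], "angular": [0, 0, 0], "hand": 45}, {"delta_pos": [0, 0, 0], "angular": [0, 0, 0], "hand": 60}, {"delta_pos": [0, 0, 0], "angular": [0, 0, 0], "hand": 60}, {"delta_pos": [0, 0, 0], "angular": [0, 0, 0], "hand": 60}]'

```text
time_s: 30.85
position: [0.4796, -0.2184, 0.0665]
eef_rot: [0.986, 0.167, -0.0, -0.0]
contact_force: [0.3, -0.8, -0.8]
gripper_width: 0.7
```

>>> move_arm --commands '[{"delta_pos": [0, 0, -0.3], "angular": [0, 0, 0], "hand": 60}, {"delta_pos": [0, 0, -0.7], "angular": [0, 0, 0], "hand": 60}, {"delta_pos": [0, 0, -1], "angular": [0, 0, 0], "hand": 60}, {"delta_pos": [0, 0, -1], "angular": [0, 0, 0], "hand": 60}, {"delta_pos": [0, 0, -1], "angular": [0, 0, 0], "hand": 60}, {"delta_pos": [0, 0, -1], "angular": [0, 0, 0], "hand": 60}, {"delta_pos": [-0.5, 0, -0.5], "angular": [0, 0, 0], "hand": 60}, {"delta_pos": [-0.5, 0, 0], "angular": [0, 0, 0], "hand": 60}, {"delta_pos": [0, 0, 0], "angular": [0, 0, 0], "hand": 60}, {"delta_pos": [0, 0, 0], "angular": [0, 0, 0], "hand": 60}]'

```text
time_s: 31.85
position: [0.4545, -0.2263, 0.2024]
eef_rot: [0.986, 0.166, -0.001, -0.001]
contact_force: [0.6, 0.4, 0.6]
gripper_width: 0.702
```

```bash
python3 - <<'E'
from h import *
o=readout.get_obs();print(o["position"],o["contact_force"],o["time_s"])
im=imaging.capture("wrist");cv2.imwrite("pics/w12.png",im[:,:,::-1])
s=imaging.capture("side");cv2.imwrite("pics/s12.png",s[:,:,::-1])
a=cv2.resize(s[190:350,190:430,::-1],(720,480),interpolation=cv2.INTER_CUBIC);cv2.imwrite("pics/c18.png",a)
t=imaging.capture("top");cv2.imwrite("pics/t12.png",t[:,:,::-1])
# flange top height via side+top
def bl(x): x=x.astype(int); return x[:,:,2]-x[:,:,0]>60
et,es=ell(bl(t)),ell(bl(s));print(et,es)
E
```

```text
[ 0.45448405 -0.22632441  0.20241085] [0.6219076  0.35003836 0.57320875] 31.85
((126.29084777832031, 228.92674255371094), (31.067628860473633, 32.5820198059082), 71.03023529052734) ((230.8938751220703, 316.2485656738281), (21.74017906188965, 28.696203231811523), 78.89236450195312)
```

View pics/c18.png

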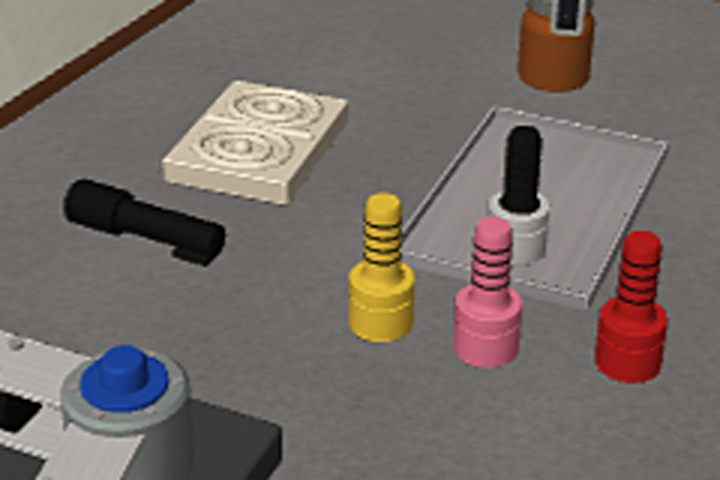

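View pics/w12.png

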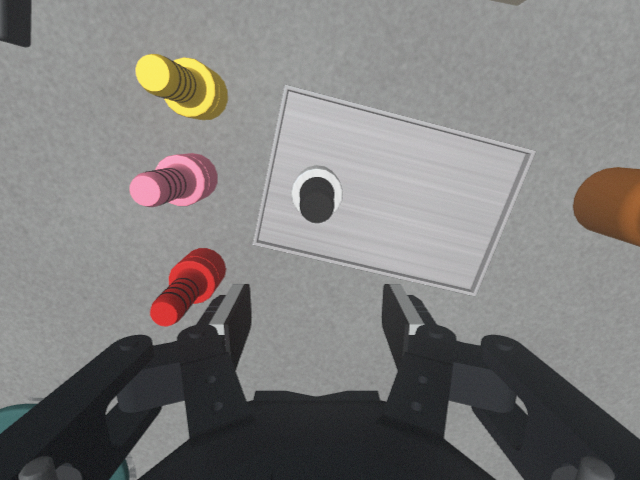

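View pics/t12.png

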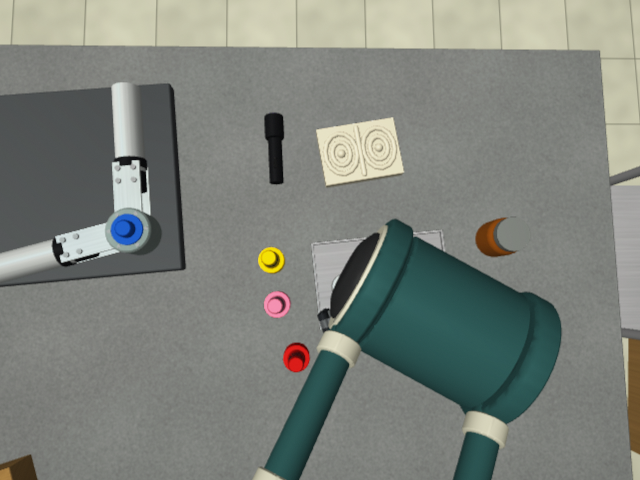

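The driver stands upright in the tray (wrist (317,190)). The cap sits flush and level on the rim (top (127,229)), nothing else has moved, and the arm is clear of everything. I hand it in.

```bash
python3 -c "
from station import workorder
print(workorder.sign_off())"
```

```text
the job is handed in; nothing more can be done
None
```

The blue cap is fully home on the bearing housing, and the job was handed in at about 32 s of the 72 s allowed.

- **Starting the cap:** I set it upright in the bore and let go. It rested on the catches.
- **Pressing:** I used the aluminium driver with the black handle, not the yellow, pink or red look-alikes. The cap clicked at about 10 N. The force then dropped and the driver met resistance again about 8 mm lower. I bedded it down at about 20 N (17.5 N read plus about 2.5 N for the driver's weight), and no reading came near 30 N.
- **Finish:** The driver is back in the tray, standing upright, and nothing was dropped.

**Last checks:** In the side and top pictures the flange lies flat on the rim with no gap. The relief, jar and torch are where they started, and the arm is clear of everything.

**What disagreed:**
- The camera heights came out 4–6 mm low for the cap and the driver's sleeve, and about 1–2 mm low for the bore rim and handle top. The cameras also differed by 2–3 mm sideways. I worked from the wrist camera, the stated heights and contact forces.
- A sideways force of about 6 N built up during the 20 N press; the cap still sat level afterwards.
- Setting the driver down pressed it into the tray with about 12 N before I let go.
- The click showed in the force and travel only. I did not measure the final flange height.

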